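# Move the teabag squeezer to the fold-down hook above the mug

### The arm

A 7-joint arm with a two-finger parallel gripper is mounted at the origin on the work surface. World frame = base frame: x ahead of the robot, y to its left, z up, the work surface at z = 0. Lengths are in m, angles in rad, forces in N, time in s.
With the tool pointing down it reaches from about 0.425 to 0.925 m from the base axis. Payload 6.8 kg.
Tool frame: the origin (TCP) lies where the fingers leave the gripper's body, on its centre line; the fingertips stand 80 mm ahead of it and the grasp point (between the pads) lies 61 mm ahead of it; x points along the fingers, y is the direction in which the jaws open and shut, and the axes are right-handed (so a half turn about x gives the same grasp; the last joint's range is limited). The gripper opens to 88 mm and grips with 3 to 60 N. Pads are 20 mm wide; open, the fingers measure 115 mm over their backs; the gripper's body (75 mm by 178 mm) begins 61 mm behind the grasp point.
Start: joints at [-1.326, 0.477, 0.022, 1.555, -0.011, 1.109, -0.083], TCP at [0.233, 0.633, 0.303] pointing down, gripper open.
Joint ranges: [-2.96, 2.96], [-0.34, 2.1], [-1.41, 1.46], [0.24, 2.44], [-1.37, 4.51], [0.17, 1.92], [-2.96, 2.96]. Speed limits (rad/s): [2.39, 2.39, 3.14, 3.14, 3.14, 3.14, 3.14].

### API

Orientations are given as [roll, pitch, yaw] about the fixed x, y, z axes, in that order (R = Rz(yaw) Ry(pitch) Rx(roll)).
In Python, from bench import readout, eyes, ctrl gives the robot as it stands.
- The arm moves only by the tool apply_moves, never from a script. Its argument "commands" is a list that holds one entry, the list of rows, each a list of 6 numbers: the shift along the tool's x, y, z in cm, then the turn, a rotation vector about the tool's x, y, z in degrees. A call has 1 to 5 rows; each row shifts and turns the commanded pose from where the row before left it, along the tool's axes as they then stand; what a row does not reach is not made up. A row lasts 1/10 s, in which the tool goes at most 50 mm and 8.59 degrees, less where a joint would pass 70% of its speed; a pose out of reach is approached as far as the arm can. A call is refused whole if a number of a shift passes 5 or a number of a turn 8.59, either way. A call with a gripper value outside its range is refused whole. "grip" is the opening in per cent of the stroke, from 0 (shut) to 100 (fully open), set as the call begins (left out, the last holds). The fingers move at their own pace and stop on an object; "grip_force" is the grip in N (left out, the last holds). Time passes only in rows, so rows that do not move let the fingers close. It gives the time, the measured TCP pose, the force and the opening at its end, in the units of the state.
- readout.state(): the state, without advancing time (a new reading comes with each control period).
- eyes.camera(name): name is "side" or "top" or "wrist"; returns a dict with "image" (400x640x3 uint8, red, green, blue), "fx", "fy", "cx", "cy" (pixels), "R" (3x3) and "t" (3): a world point X has camera coordinates R X + t; the wrist camera has in their place "mount" (4x4, takes a point from camera to tool coordinates, whose origin is the TCP and whose axes are the tool frame's). Camera axes: x right, y down, z forward; pixel columns grow to the right and rows downward; lengths in m; the calibration is good to about 2 mm. A picture is of the moment at which its call begins: read the wrist's pose just before it. There is no depth.
- ctrl.close_job(): hands the job in, once; it reports no verdict.
The state is a dict: "time": time; "joint_pos": joint angles; "qvel": joint speeds; "joint_efforts": joint torques, N m; "tool_pos": TCP position; "eef_rot": TCP orientation; "force": force on the tool from outside, world axes, zero at the start; "moment": the same for the moment, N m; "finger_gap": finger opening in m.
Only numpy, scipy, OpenCV 4.12 (cv2) and the standard library are available. Lean on these libraries where they do the work, as an engineer would, in place of code of your own. Each camera call takes 0.05 s, during which the arm holds its last target.

### The job

The teabag squeezer should drip into the glass mug that stands below the folded hook. Fold that spare hook all the way down first, then take the squeezer off the other hook and hang it by its loop on the spare one, let go, and then fold the emptied hook up flat against the panel again. Leave the mugs, the sugar pot and the teapot standing where they are.

Things in the scene. Friction and masses are not known exactly. Their poses are not given: they have to be found in the camera images.
- rack: Narrow white plastic rack, fixed. Origin at the foot of its upright panel's front face, on the work surface; x into the panel, y along it, z up. Panel: y -190 to +180 mm, 12 mm thick, 387 mm high with a round rail on top that juts 3 mm out of the face. In front (-x) is a tray, floor at 20 mm, lip 44 mm high at x -132 to -140 mm.
- hook_a: Hook with the squeezer on it at the start, peg down. Steel plate 36 x 90 mm with two hinge cheeks (27 mm over their outsides, reaching 30 mm out), fixed to the panel. Origin on the panel's face at hinge height, 215 mm above the work surface; x points into the panel (-x over the tray), y along the panel, z up. Hooks about 180 mm apart, either way round.
- hook_b: Spare hook above the drip mug, empty and folded up at the start. Steel plate 36 x 90 mm with two hinge cheeks (27 mm over their outsides, reaching 30 mm out), fixed to the panel. Origin on the panel's face at hinge height, 215 mm above the work surface; x points into the panel (-x over the tray), y along the panel, z up. Hooks about 180 mm apart, either way round.
- peg_a (a joint): Fold-down peg of the squeezer's first hook, rad: 0 = folded up flat (peg straight up along the panel), 1.571 = down on its stop (level, pointing along the hook's -x). Starts at 1.571. Hinge line: parallel to the hook's y through the hook's point (-24, 0, 0) mm. Stiff hinge, about 0.05 N m of friction: the peg stays where it is left.
- peg_b (a joint): Fold-down peg of the spare hook, rad: 0 = folded up flat (peg straight up along the panel), 1.571 = down on its stop (level, pointing along the hook's -x). Starts at 0 to 0.2. Hinge line: parallel to the hook's y through the hook's point (-24, 0, 0) mm. Stiff hinge, about 0.05 N m of friction: the peg stays where it is left.
- bar_a (a point): Centre of the T-end of the squeezer's hook peg: a steel crossbar 26 mm long, 16 mm thick, parallel to the hinge (hook's y), 60 mm from the hinge line. The peg between is a flat strip 10 mm wide (y), 8 mm thick. In the hook's frame: (-84, 0, 0) mm when down, (-24, 0, 60) mm when folded up.
- bar_b (a point): The same point on the spare hook. Folded up, the bar is 24 mm off the panel, which rises 110 mm higher: the gripper must lean away from the panel (about 35 deg) to reach it. Pinched by its flat ends (26 mm apart) the bar turns between the fingers with some drag, so the peg may end about 0.15 rad short: press it home with the fingertips.
- squeezer: Dark silicone teabag squeezer, stiff, 160 mm long, 14 mm thick (x), about 90 g. Origin: middle of the underside of its loop's top bar (60 wide, 10 mm high), which rests on the peg, 4 mm above the hinge line, 46 to 56 mm from the panel. z up its length; at the start x, y are parallel to the hook's. Loop opening: 44 mm wide (y), 36 mm high (z 0 to -36), open through along x.
- tab (a point): Best point to pinch the squeezer: in its upright grip tab, 40 mm above its origin. The tab is 26 mm wide (squeezer's y), 14 mm thick (x), and runs from z = 10 to 62 mm above the squeezer's origin.
- head (a point): Centre of the squeezer's round press head, radius 23 mm, 75 mm below the squeezer's origin; its lowest point is 98 mm below that origin. The loop's lower bar ends at z = -46 mm.
- drip_mug: The mug below the spare hook: glass mug, outer radius 36 mm, 75 mm high, handle to one side; origin at the centre of its foot, on the tray floor, z up. Its centre is about 55 mm from the panel.
- spare_mug: The other mug, at the tray's +y end: glass mug, outer radius 36 mm, 75 mm high, handle to one side; origin at the centre of its foot, on the tray floor, z up. 
- sugar_pot: White ceramic sugar pot with a notched, knobbed lid, radius 38 mm, 92 mm high, standing on the tray floor between the hooks; origin at the centre of its foot, z up.
- teapot: Steel teapot, radius 50 mm, fixed arch handle on top to 140 mm above its foot, spout to its -y side reaching 80 mm; stands on the tray floor at the -y end; origin at the centre of its foot, z up.

How it is judged:
On the way, in this order (a step that is already met when the one before it is completed fails the run):
1. the spare hook is folded down to its stop (value of joint peg_b above 1.45 rad), for 0.2 s.
2. the squeezer hangs by its loop on the spare hook, let go (x of squeezer in the frame of hook_b between -0.074 and -0.024 m and y of squeezer in the frame of hook_b between -0.02 and 0.02 m and z of squeezer in the frame of hook_b between -0.004 and 0.01 m and angle between squeezer's own z axis and vertical below 0.35 rad and contact force between the fingers and squeezer below 0.05 N and value of joint peg_b above 1.45 rad), for 0.3 s.
3. the emptied hook is folded up flat (value of joint peg_a below 0.15 rad), for 0.2 s.
At the end, for the whole second after the job is handed in: The squeezer hangs at rest, let go, by its loop on the spare hook (24-74 mm from the panel, within 20 mm of the hook's middle, upright within 0.35 rad); spare hook down (above 1.45 rad), emptied hook up (below 0.15 rad); mugs, sugar pot and teapot within 30 mm of where they stood (all of step 2 and linear speed of squeezer below 0.03 m/s and value of joint peg_a below 0.15 rad and distance of each of drip_mug, spare_mug, sugar_pot, teapot from where it was at the start of the episode below 0.03 m); the robot touches nothing.
It fails at once if the mug under the spare hook was pushed away or tipped (distance of drip_mug from where it was at the start of the episode above 0.03 m or angle between drip_mug's own z axis and vertical above 0.3 rad).
It fails at once if the other mug was pushed away or tipped (distance of spare_mug from where it was at the start of the episode above 0.03 m or angle between spare_mug's own z axis and vertical above 0.3 rad).
It fails at once if the sugar pot was pushed away or tipped (distance of sugar_pot from where it was at the start of the episode above 0.03 m or angle between sugar_pot's own z axis and vertical above 0.3 rad).
It fails at once if the teapot was pushed away or tipped (distance of teapot from where it was at the start of the episode above 0.03 m or angle between teapot's own z axis and vertical above 0.3 rad).
It also fails if it takes over 72 s, if anything falls off the work surface, if the arm or the gripper's body presses on something with over 40 N, if the wrist force passes 120 N, or if a joint passes its speed limit or range.

## Working session

There is one attempt and no reset: what is moved stays moved. The work goes in short steps, Python scripts to look and compute and a tool call to move; the robot and the scene stay as the last step left them, time stands still between calls to the robot, and variables do not carry over. Pictures are saved under pics/ and viewed, and the job is handed in when it is done.

Besides the shell and the picture viewer there is one more tool, called after "Emit:" in YAML: its name, and indented under it one key for each argument. apply_moves: Moves the arm, as the interface text tells. Its arguments: {"type":"object","properties":{"commands":{"type":"array"},"grip":{"type":"number"},"grip_force":{"type":"number"}},"required":["commands"]}

```bash
ls -la; mkdir -p pics
python3 - <<'E'
from bench import readout, eyes, ctrl
import cv2, numpy as np
s=readout.state()
for k,v in s.items(): print(k,np.round(v,4))
for n in ("side","top","wrist"):
    c=eyes.camera(n)
    cv2.imwrite(f"pics/{n}0.png",c["image"][:,:,::-1])
    print(n,{k:np.round(v,4).tolist() for k,v in c.items() if k!="image"})
E
```

```text
total 12
drwxr-xr-x  3 agent agent 4096 Dec  6 17:49 .
drwxr-xr-x 23 root  root  4096 Dec  6 17:49 ..
drwxr-xr-x  2 agent agent 4096 Dec  6 17:49 pics
time 0.0
joint_pos [-1.3261  0.4778  0.0223  1.5564 -0.0115  1.1093 -0.0831]
qvel [-0.0011  0.0003  0.0004 -0.0006 -0.      0.0002  0.0015]
joint_efforts [ 0.00000e+00 -5.82854e+01  1.53520e+00 -2.72600e+01 -5.43000e-02
  1.74000e-02  2.00000e-04]
tool_pos [0.2331 0.633  0.3017]
eef_rot [-1.4875  1.569  -1.8402]
force [-0.9577 -0.7051 -0.7461]
moment [-0.0161  0.0166 -0.0276]
finger_gap 0.0877
side {'fx': 435.6042, 'fy': 435.6042, 'cx': 321.0354, 'cy': 199.9903, 'R': [[0.6503, -0.7596, 0.0109], [-0.6262, -0.5441, -0.5584], [0.43, 0.3563, -0.8295]], 't': [-0.3253, 0.5028, 0.657]}
top {'fx': 414.8653, 'fy': 414.8653, 'cx': 322.6087, 'cy': 198.1084, 'R': [[-0.0879, -0.9961, -0.0067], [-0.9716, 0.0872, -0.2199], [0.2196, -0.0129, -0.9755]], 't': [0.1416, 0.5997, 0.727]}
wrist {'fx': 321.4354, 'fy': 321.4354, 'cx': 315.8471, 'cy': 203.0465, 'mount': [[0.0007, -0.2801, 0.96, -0.0812], [1.0, 0.0012, -0.0004, 0.0011], [-0.001, 0.96, 0.2801, -0.0761], [0.0, 0.0, 0.0, 1.0]]}
```

View pics/side0.png

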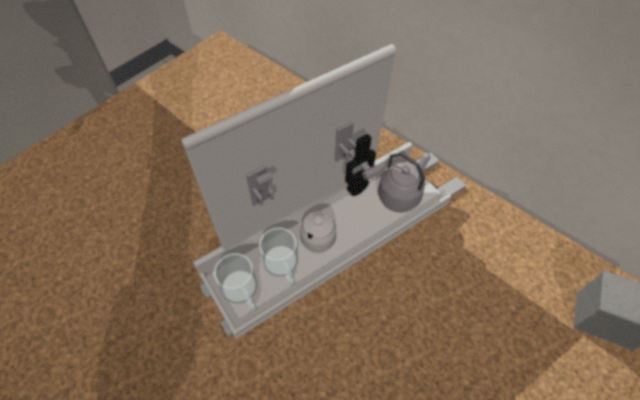

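View pics/top0.png

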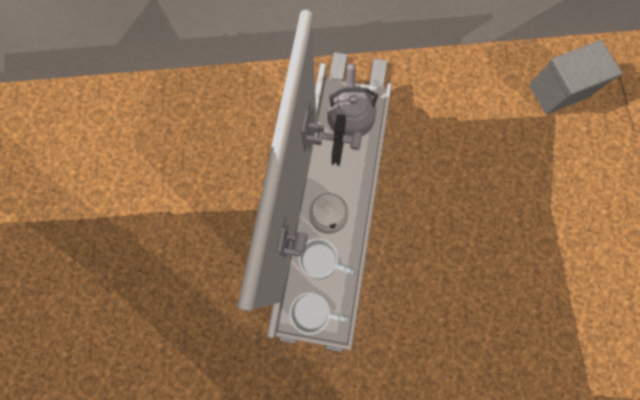

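View pics/wrist0.png

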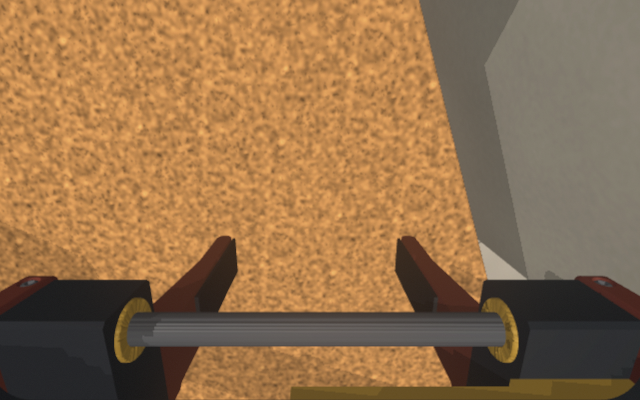

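```bash
cat > h.py <<'E'
import numpy as np, cv2
from bench import readout, eyes, ctrl
from scipy.spatial.transform import Rotation as Ro
def K(c): return np.array([[c['fx'],0,c['cx']],[0,c['fy'],c['cy']],[0,0,1.]])
def ray(c,uv):
    R=np.array(c['R']);t=np.array(c['t'])
    d=R.T@np.linalg.inv(K(c))@np.array([uv[0],uv[1],1.]); return -R.T@t, d/np.linalg.norm(d)
def proj(c,X):
    X=np.atleast_2d(X); p=X@np.array(c['R']).T+np.array(c['t']); q=p@K(c).T; return q[:,:2]/q[:,2:]
def onz(c,uv,z):
    o,d=ray(c,uv); return o+d*(z-o[2])/d[2]
def tri(c1,u1,c2,u2):
    o1,d1=ray(c1,u1);o2,d2=ray(c2,u2)
    A=np.stack([d1,-d2],1); s=np.linalg.lstsq(A,o2-o1,rcond=None)[0]
    p,q=o1+s[0]*d1,o2+s[1]*d2
    return (p+q)/2, np.linalg.norm(p-q)
def wristcam(c,s):
    T=np.eye(4);T[:3,:3]=Ro.from_euler('xyz',s['eef_rot']).as_matrix();T[:3,3]=s['tool_pos']
    M=np.linalg.inv(T@np.array(c['mount'])); c=dict(c);c['R']=M[:3,:3];c['t']=M[:3,3];return c
def crop(c,x0,y0,x1,y1,f,name):
    im=cv2.resize(c['image'][y0:y1,x0:x1,::-1],None,fx=f,fy=f,interpolation=cv2.INTER_CUBIC)
    for x in range((x0+9)//10*10,x1,10):
        cv2.line(im,((x-x0)*f,0),((x-x0)*f,6 if x%50 else 14),(0,0,255),1)
        if x%20==0: cv2.putText(im,str(x),((x-x0)*f,24),0,.35,(0,0,255),1)
    for y in range((y0+9)//10*10,y1,10):
        cv2.line(im,(0,(y-y0)*f),(6 if y%50 else 14,(y-y0)*f),(0,0,255),1)
        if y%20==0: cv2.putText(im,str(y),(8,(y-y0)*f+4),0,.35,(0,0,255),1)
    cv2.imwrite(name,im)
E
python3 - <<'E'
from h import *
s=eyes.camera('side');t=eyes.camera('top')
crop(s,180,30,470,340,2,'pics/s1.png'); 
crop(t,230,0,400,190,3,'pics/t1.png');crop(t,230,170,400,360,3,'pics/t2.png');crop(s,225,120,425,240,4,'pics/s2.png')
E
```

```text
(no output)
```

View pics/s1.png

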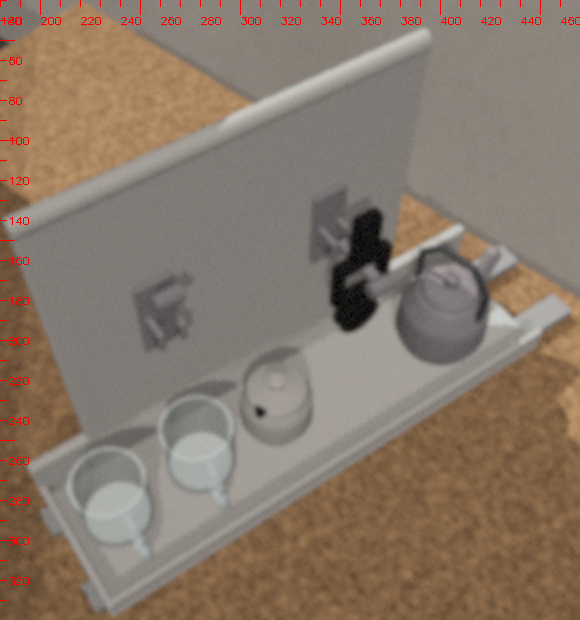

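View pics/t1.png

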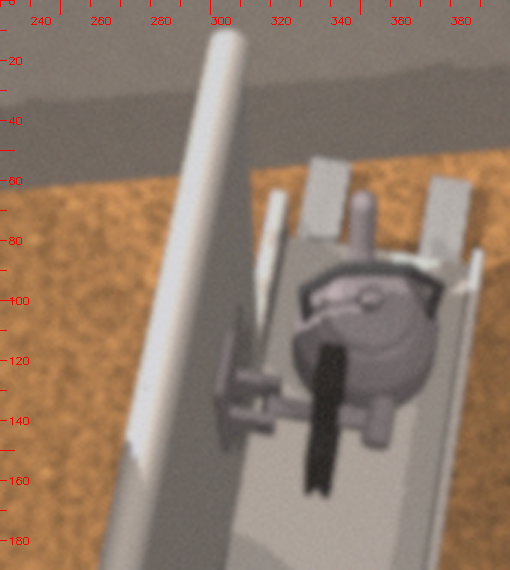

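View pics/t2.png

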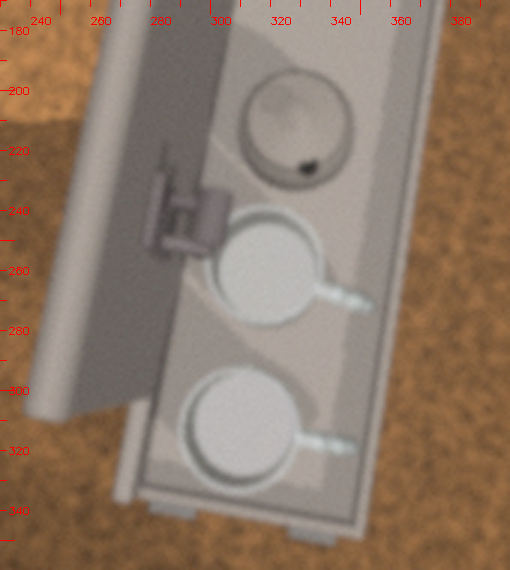

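View pics/s2.png

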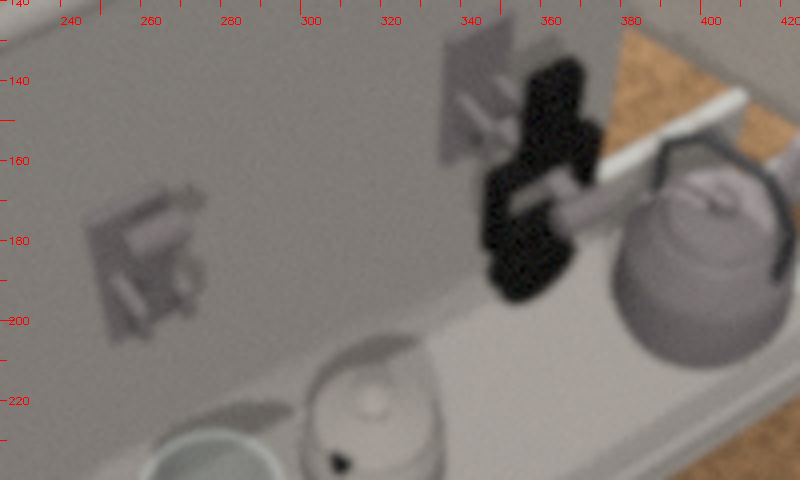

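Run:
```python
from h import *
s=eyes.camera('side');t=eyes.camera('top')
def P(n,ut,us):
    p,e=tri(t,ut,s,us);print(n,np.round(p,4),'err',round(e,4));return p
a=P('bar_a',(355,140),(378,171));b=P('bar_b',(301,242),(264.5,176))
r1=P('railfar',(306,11),(394,48));r2=P('railnear',(243,307),(190,143))
d=r1-r2;print('rail yaw',np.degrees(np.arctan2(d[1],d[0])),np.linalg.norm(d))
l1=onz(t,(390,84),.044);l2=onz(t,(351,348),.044);print(l1,l2,np.degrees(np.arctan2(*(l1-l2)[1::-1])),np.linalg.norm(l1-l2))
```

```text
bar_a [0.6753 0.0255 0.2073] err 0.0125
bar_b [0.5041 0.125  0.2806] err 0.0009
railfar [0.7861 0.0918 0.3768] err 0.001
railnear [0.4302 0.1871 0.3749] err 0.0074
rail yaw -14.986693164858675 0.36848318025130083
[ 0.84715199 -0.07491841  0.044     ] [0.33156407 0.06069338 0.044     ] -14.736365489276169 0.5331242503246769
```

```bash
cat >> h.py <<'E'
YAW=np.radians(75.)
def target_R(lean_deg,yaw=YAW):
    xr=np.array([np.cos(yaw),np.sin(yaw),0]);yr=np.array([-np.sin(yaw),np.cos(yaw),0]);l=np.radians(lean_deg)
    x=np.sin(l)*xr-np.cos(l)*np.array([0,0,1]);z=np.cos(l)*xr+np.sin(l)*np.array([0,0,1])
    return np.stack([x,yr,z],1)
def toolR(s): return Ro.from_euler('xyz',s['eef_rot']).as_matrix()
E
python3 - <<'E'
from h import *
s=readout.state();R=toolR(s);print(np.round(R,3))
T=target_R(35);print(np.round(T,3))
print(Ro.from_matrix(R.T@T).as_rotvec(degrees=True))
T=T@np.diag([1,-1,-1]);print(Ro.from_matrix(R.T@T).as_rotvec(degrees=True))
T=target_R(0);print(Ro.from_matrix(R.T@T).as_rotvec(degrees=True))
# projection of drawn frame for check of the rack fit
sc=eyes.camera('side');tc=eyes.camera('top')
yaw=YAW;xr=np.array([np.cos(yaw),np.sin(yaw),0]);yr=np.array([-np.sin(yaw),np.cos(yaw),0])
O=np.array([.6066,.1337,0])-yr*(-.005)
W=lambda x,y,z:O+x*xr+y*yr+np.array([0,0,z])
for n,p in dict(face_top_far=W(0,-.19,.36),foot_near=W(0,.18,.0),foot_far=W(0,-.19,0),lipnear=W(-.14,.18,.044),ha=W(0,-.099,.215),bara=W(-.084,-.099,.215),hb=W(0,.0917,.215),barb=W(-.03,.0917,.275),platA=W(0,-.099,.26),platAb=W(0,-.099,.17)).items():
    print(n,np.round(p,3),'top',proj(tc,p).round(0),'side',proj(sc,p).round(0))
E
```

```text
[[-0.     0.345  0.938]
 [-0.     0.938 -0.345]
 [-1.    -0.     0.   ]]
[[ 0.148 -0.966  0.212]
 [ 0.554  0.259  0.791]
 [-0.819  0.     0.574]]
[-91.93251181 -26.48204905  29.00512468]
[81.92717216 28.31337474 25.85047252]
[-9.52112142e+01 -1.82711619e-02  1.78172189e-02]
face_top_far [0.785 0.086 0.36 ] top [[311.  20.]] side [[395.  58.]]
foot_near [0.428 0.182 0.   ] top [[284. 299.]] side [[232. 265.]]
foot_far [0.785 0.086 0.   ] top [[317. 126.]] side [[372. 185.]]
lipnear [0.392 0.046 0.044] top [[355. 313.]] side [[264. 312.]]
ha [0.697 0.109 0.215] top [[304. 126.]] side [[346. 140.]]
bara [0.676 0.028 0.215] top [[355. 135.]] side [[374. 169.]]
hb [0.513 0.159 0.215] top [[281. 243.]] side [[258. 186.]]
barb [0.505 0.13  0.275] top [[298. 242.]] side [[263. 176.]]
platA [0.697 0.109 0.26 ] top [[302. 115.]] side [[348. 123.]]
platAb [0.697 0.109 0.17 ] top [[305. 137.]] side [[345. 155.]]
```

Emit:
apply_moves:
  commands:
    - [[-4.5,0,0,0,0,0],[-4.5,0,0,0,0,0],[-4.5,0,0,0,0,0],[-4.5,0,0,0,0,0],[-4.5,0,0,0,0,0]]

```text
time: 0.95
tool_pos: [0.2331, 0.633, 0.5298]
eef_rot: [1.733, 1.57, 1.38]
force: [-0.2, 1.0, -0.4]
finger_gap: 0.0878
```

Emit:
apply_moves:
  commands:
    - [[0,-3.4,3.3,0,0,0],[0,-3.4,3.3,0,0,0],[0,-3.4,3.3,0,0,0],[0,-3.4,3.3,0,0,0],[0,-3.4,3.3,0,0,0]]

```text
time: 1.45
tool_pos: [0.3299, 0.4149, 0.5278]
eef_rot: [1.566, 1.57, 1.213]
force: [0.2, 0.5, -0.1]
finger_gap: 0.0876
```

Emit:
apply_moves:
  commands:
    - [[0,-3.4,3.3,0,0,0],[0,-3.4,3.3,0,0,0],[0,-3.4,3.3,0,0,0],[0,-3.4,3.3,0,0,0],[0,-3.4,3.3,0,0,0]]

```text
time: 1.95
tool_pos: [0.4258, 0.1982, 0.528]
eef_rot: [1.352, 1.57, 0.999]
force: [0.1, 0.4, 0.2]
finger_gap: 0.088
```

Emit:
apply_moves:
  commands:
    - [[0,-3.4,3.3,0,0,0],[0,-3.4,3.3,0,0,0],[0,-3.4,3.3,0,0,0],[0,-3.4,3.3,0,0,0],[0,-3.4,3.3,0,0,0]]

```text
time: 2.45
tool_pos: [0.5217, -0.0182, 0.5281]
eef_rot: [0.969, 1.57, 0.617]
force: [1.2, 0.6, 0.1]
finger_gap: 0.0878
```

Run:
```python
from h import *
s=readout.state();R=toolR(s);print(s['joint_pos'],s['tool_pos'])
for l in(0,25,35):print(Ro.from_matrix(R.T@target_R(l)).as_rotvec(degrees=True))
```

```text
[-0.6309645   0.07373977  0.59752544  1.60523619 -0.04228888  1.47448181
  1.18760436] [ 0.52172773 -0.0181602   0.52805824]
[-9.51977131e+01  7.34842277e-02 -1.02332772e-02]
[-93.52781158 -18.86141707  20.72406899]
[-91.92022929 -26.39371681  28.97147407]
```

Emit:
apply_moves:
  commands:
    - [[0,0,0,8.5,0,0],[0,0,0,8.5,0,0],[0,0,0,8.5,0,0],[0,0,0,8.5,0,0],[0,0,0,8.5,0,0]]

```text
time: 2.95
tool_pos: [0.5214, -0.0163, 0.5277]
eef_rot: [2.243, 1.571, 1.142]
force: [0.0, -0.5, -0.2]
finger_gap: 0.0874
```

Emit:
apply_moves:
  commands:
    - [[0,0,0,8.5,0,0],[0,0,0,8.5,0,0],[0,0,0,8.5,0,0],[0,0,0,8.5,0,0],[0,0,0,8.5,0,0]]

```text
time: 3.45
tool_pos: [0.5214, -0.0163, 0.5278]
eef_rot: [2.838, 1.57, 0.996]
force: [0.1, 1.0, 0.4]
finger_gap: 0.0879
```

Run:
```python
from h import *
s=readout.state();R=toolR(s);print(s['joint_pos'],s['tool_pos']);print(R.round(3))
F=np.diag([1,-1,-1])
for l in(0,25,35):print(Ro.from_matrix(R.T@target_R(l)@F).as_rotvec(degrees=True))
```

```text
[-0.70689255  0.07373873  0.67692261  1.60966546 -0.04669362  1.47429467
 -0.29846295] [ 0.5213798  -0.01626871  0.52776781]
[[ 0.     0.963 -0.268]
 [ 0.    -0.268 -0.963]
 [-1.     0.    -0.   ]]
[-0.56479614 -0.02072593 -0.00660495]
[-0.55435848 24.97907031 -0.12971751]
[-0.5450953  34.97898705 -0.17890211]
```

Emit:
apply_moves:
  commands:
    - [[0,0,0,-0.5,0,0],[0,0,0,0,8.5,0],[0,0,0,0,8.5,0],[0,0,0,0,8.5,0],[0,0,0,0,8.5,0]]

```text
time: 3.95
tool_pos: [0.5216, -0.0167, 0.5288]
eef_rot: [3.131, 0.971, 1.309]
force: [0.0, 0.5, -0.8]
finger_gap: 0.0879
```

Run:
```python
from h import *
s=readout.state();c=wristcam(eyes.camera('wrist'),s);print(s['joint_pos'].round(3) if hasattr(s['joint_pos'],'round') else s['joint_pos'],s['tool_pos'])
np.savez('w1.npz',**c)
cv2.imwrite('pics/w1.png',c['image'][:,:,::-1])
```

```text
[-0.532  0.057  0.775  1.72  -0.65   1.408  0.109] [ 0.52158112 -0.01672514  0.52879375]
```

View pics/w1.png

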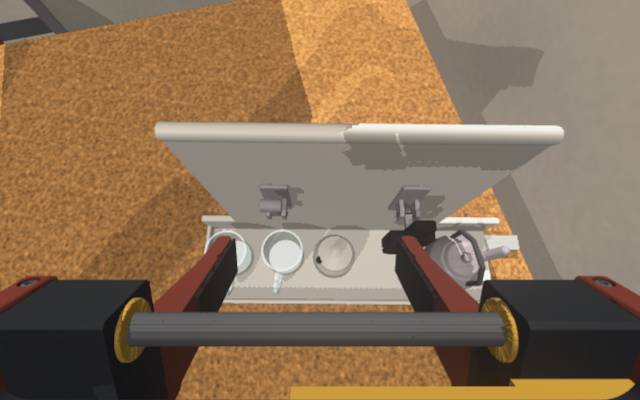

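Run:
```python
from h import *
c=dict(np.load('w1.npz'))
crop(c,240,160,440,270,4,'pics/w1c.png')
crop(c,150,110,570,240,1,'pics/w1d.png')
```

```text
(no output)
```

View pics/w1c.png

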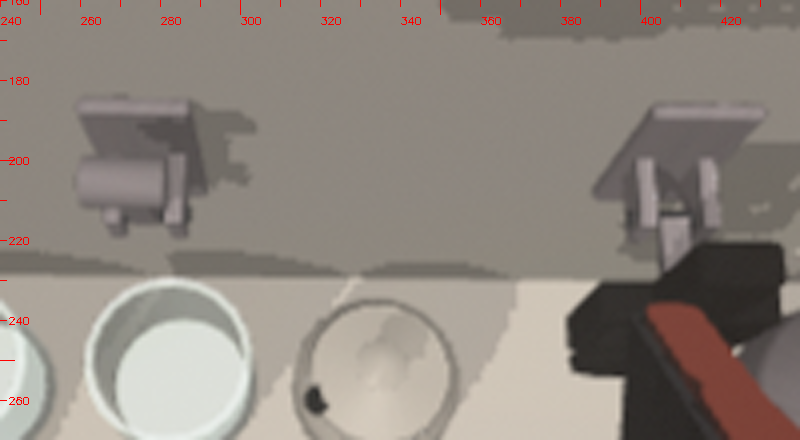

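Run:
```python
from h import *
w=dict(np.load('w1.npz'));s=eyes.camera('side');t=eyes.camera('top')
xr=np.array([np.cos(YAW),np.sin(YAW),0]);yr=np.array([-np.sin(YAW),np.cos(YAW),0])
def rf(p):return np.round([p@xr,p@yr,p[2]],4)
for n,a,b in[('w-t',(w,(270.5,205.5)),(t,(301,242))),('w-s',(w,(270.5,205.5)),(s,(264.5,176)))]:
    p,e=tri(*a,*b);print(n,p.round(4),rf(p),round(e,4))
for n,uv in dict(pbL=(259.5,184.5),pbR=(288,184.5),paL=(403,186),paR=(430,186)).items():
    p=onz(w,uv,.26);print(n,p.round(4),rf(p))
for n,uv in dict(footL=(240,229),footM=(300,229),footR=(365,230)).items():
    p=onz(w,uv,.02);print(n,p.round(4),rf(p))
for z in(.378,.387):
  for uv in((157,131),(563,133)):print(z,rf(onz(w,uv,z)))
# teabag
for n,ut,uw in[('plateA cheek',None,None)]:pass
```

```text
w-t [0.5048 0.1257 0.2744] [ 0.2521 -0.455   0.2744] 0.0006
w-s [0.5051 0.1247 0.2798] [ 0.2512 -0.4556  0.2798] 0.0013
pbL [0.4965 0.1616 0.26  ] [ 0.2846 -0.4378  0.26  ]
pbR [0.5314 0.1527 0.26  ] [ 0.285  -0.4738  0.26  ]
paL [0.6717 0.1147 0.26  ] [ 0.2846 -0.6192  0.26  ]
paR [0.7049 0.1062 0.26  ] [ 0.285  -0.6534  0.26  ]
footL [0.4219 0.1805 0.02  ] [ 0.2836 -0.3608  0.02  ]
footM [0.5364 0.1512 0.02  ] [ 0.2848 -0.479   0.02  ]
footR [0.6602 0.1173 0.02  ] [ 0.2842 -0.6073  0.02  ]
0.378 [ 0.2902 -0.3623  0.378 ]
0.378 [ 0.2929 -0.7367  0.378 ]
0.387 [ 0.2849 -0.3673  0.387 ]
0.387 [ 0.2875 -0.7288  0.387 ]
```

```bash
cat >> h.py <<'E'
XR=np.array([np.cos(YAW),np.sin(YAW),0]);YR=np.array([-np.sin(YAW),np.cos(YAW),0])
FACE=.2848;HY={'a':-.6363,'b':-.4557}
def hk(k,x,y,z): return (FACE+x)*XR+(HY[k]+y)*YR+np.array([0,0,.215+z])
def tohk(k,p): return np.array([p@XR-FACE,p@YR-HY[k],p[2]-.215])
F=np.diag([1,-1,-1])
def need(k,x,y,z,depth,lean=34.):
    """moves (cm, in present tool axes) so that the point depth m ahead of the TCP sits at hook point, + turn to lean"""
    s=readout.state();R=toolR(s);T=target_R(lean)@F
    p=hk(k,x,y,z)-depth*T[:,0]
    print('shift cm',(R.T@(p-s['tool_pos'])*100).round(2),'turn',Ro.from_matrix(R.T@T).as_rotvec(degrees=True).round(2),'tcp',p.round(4))
def where(k,depth):
    s=readout.state();R=toolR(s);print('pt in hook',k,(tohk(k,s['tool_pos']+depth*R[:,0])*1000).round(1),'force',np.round(s['force'],1),'gap',round(s['finger_gap'],4),'t',s['time'])
E
python3 - <<'E'
from h import *
where('b',.068)
need('b',-.033,0,.059,.068+.06)
need('b',-.033,0,.059,.068)
E
```

```text
pt in hook b [-129.5  -52.1  255.6] force [0.3 0.9 0.2] gap 0.0876 t 4.1
shift cm [15.71 -5.2   2.95] turn [0.19 0.17 0.12] tcp [0.4868 0.0561 0.3801]
shift cm [21.71 -5.19  2.93] turn [0.19 0.17 0.12] tcp [0.4955 0.0885 0.3304]
```

Emit:
apply_moves:
  commands:
    - [[3.1,-1.04,0.59,0,0,0],[3.1,-1.04,0.59,0,0,0],[3.1,-1.04,0.59,0,0,0],[3.1,-1.04,0.59,0,0,0],[3.1,-1.04,0.59,0,0,0]]
  grip: 55

```text
time: 4.6
tool_pos: [0.4868, 0.0593, 0.382]
eef_rot: [3.137, 0.981, 1.317]
force: [0.6, 0.1, 0.1]
finger_gap: 0.0514
```

Run:
```python
from h import *
where('b',.068)
need('b',-.033,0,.059,.068)
s=readout.state();c=wristcam(eyes.camera('wrist'),s);np.savez('w2.npz',**c);cv2.imwrite('pics/w2.png',c['image'][:,:,::-1])
print(proj(c,[hk('b',-.033,0,.059),hk('b',-.033,.013,.059),hk('b',-.033,-.013,.059)]))
```

```text
pt in hook b [-63.7   1.2 110.5] force [0.6 0.1 0.1] gap 0.0514 t 4.6
shift cm [5.99 0.11 0.34] turn [0.64 0.19 0.25] tcp [0.4955 0.0885 0.3304]
[[316.67001556 229.86596119]
 [297.92032046 229.62116397]
 [335.42316188 230.11080347]]
```

View pics/w2.png

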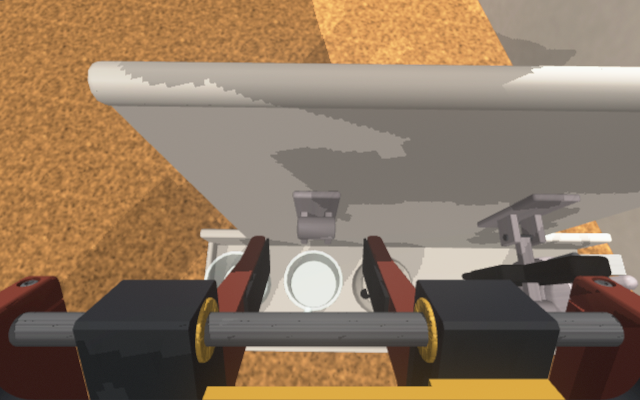

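The folded bar is at (317, 229), exactly where predicted, centred between the fingers (258/374 → 316). Moving in.

Emit:
apply_moves:
  commands:
    - [[2.0,0.03,0.1,0,0,0],[2.0,0.03,0.1,0,0,0],[1.0,0.03,0.1,0,0,0],[1.0,0,0,0,0,0],[0,0,0,0,0,0]]

```text
time: 5.15
tool_pos: [0.4958, 0.0879, 0.3308]
eef_rot: [-3.141, 0.979, 1.317]
force: [-0.1, -0.4, 0.5]
finger_gap: 0.0485
```

Run:
```python
from h import *
where('b',.068)
s=readout.state();c=wristcam(eyes.camera('wrist'),s);crop(c,220,180,420,330,4,'pics/w3.png')
```

```text
pt in hook b [-33.6  -0.1  59.4] force [-0.1 -0.4  0.5] gap 0.0485 t 5.15
```

View pics/w3.png

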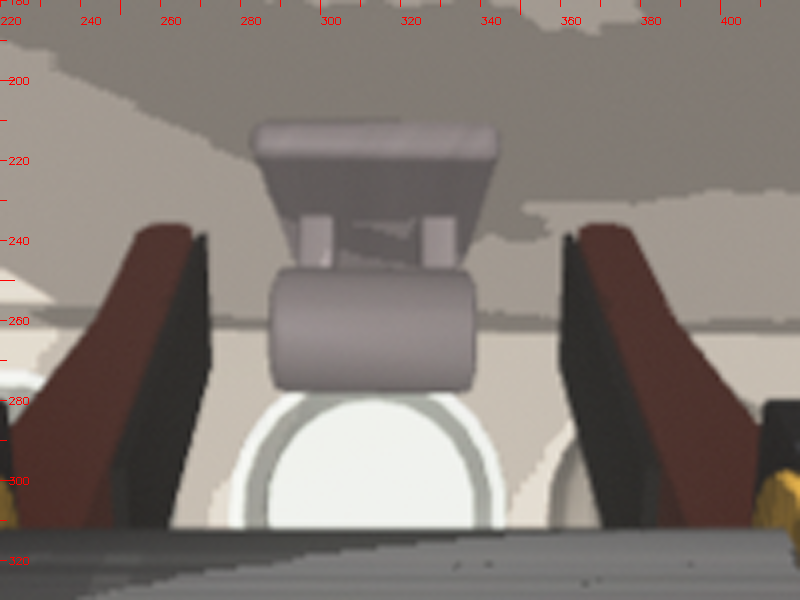

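Emit:
apply_moves:
  commands:
    - [[0,-0.2,0,0,0,0],[0,0,0,0,0,0],[0,0,0,0,0,0],[0,0,0,0,0,0],[0,0,0,0,0,0]]
  grip: 0
  grip_force: 8

```text
time: 5.7
tool_pos: [0.494, 0.0873, 0.3317]
eef_rot: [3.141, 0.977, 1.313]
force: [-1.5, -0.9, 4.0]
finger_gap: 0.026
```

Run:
```python
from h import *
where('b',.068)
s=readout.state();c=wristcam(eyes.camera('wrist'),s);crop(c,220,180,420,330,4,'pics/w4.png');print(proj(c,[hk('b',-.033,0,.059)]))
```

```text
pt in hook b [-34.6   1.3  60.4] force [-1.5 -0.9  4. ] gap 0.026 t 5.7
[[316.76938184 263.57908816]]
```

View pics/w4.png

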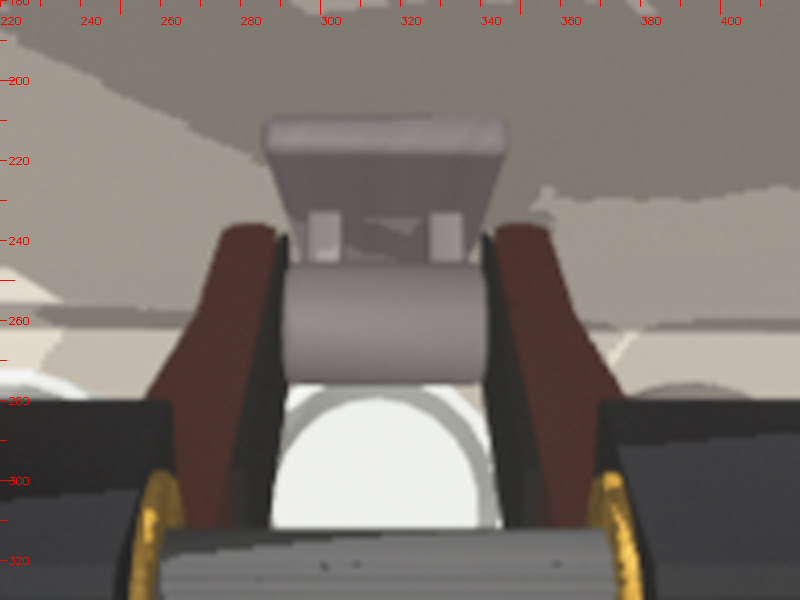

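Run:
```python
import numpy as np
th=np.linspace(.16,1.62,11);b=np.stack([-24-60*np.sin(th),60*np.cos(th)],1)
d=np.diff(b,axis=0);l=np.radians(34)
for t,(x,z) in zip(th[1:],d):print(round(t,2),round((np.sin(l)*x-np.cos(l)*z)/10,2),round(-(np.cos(l)*x+np.sin(l)*z)/10,2))
```

```text
0.31 -0.31 0.82
0.45 -0.19 0.86
0.6 -0.06 0.87
0.74 0.07 0.87
0.89 0.19 0.85
1.04 0.32 0.82
1.18 0.43 0.76
1.33 0.54 0.69
1.47 0.63 0.6
1.62 0.71 0.51
```

Emit:
apply_moves:
  commands:
    - [[-0.31,0,0.82,0,0,0],[-0.19,0,0.86,0,0,0],[-0.06,0,0.87,0,0,0],[0.07,0,0.87,0,0,0],[0.19,0,0.85,0,0,0]]

```text
time: 6.25
tool_pos: [0.4841, 0.0505, 0.3093]
eef_rot: [-3.141, 0.978, 1.313]
force: [-1.7, -1.2, 2.5]
finger_gap: 0.0259
```

Emit:
apply_moves:
  commands:
    - [[0.32,0,0.82,0,0,0],[0.43,0,0.76,0,0,0],[0.54,0,0.69,0,0,0],[0.63,0,0.6,0,0,0],[0.71,0,0.51,0,0,0]]

```text
time: 6.75
tool_pos: [0.4807, 0.0378, 0.2678]
eef_rot: [-3.141, 0.979, 1.313]
force: [-1.5, -3.3, 2.6]
finger_gap: 0.026
```

Run:
```python
from h import *
where('b',.068)
s=readout.state();c=wristcam(eyes.camera('wrist'),s);cv2.imwrite('pics/w5.png',c['image'][:,:,::-1])
t=eyes.camera('side');crop(t,225,120,425,270,4,'pics/s5.png')
```

```text
pt in hook b [-85.9   1.3  -3.6] force [-1.5 -3.3  2.6] gap 0.026 t 6.75
```

View pics/w5.png

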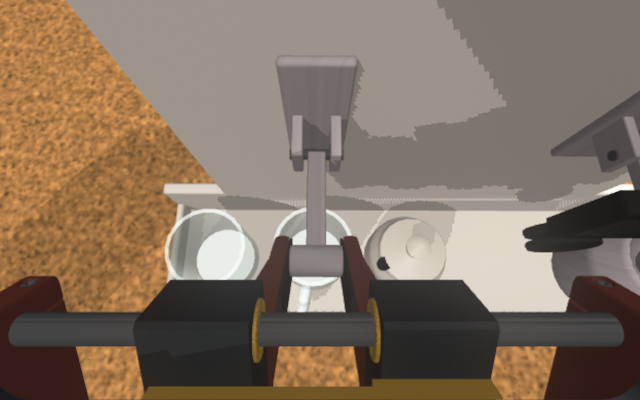

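View pics/s5.png

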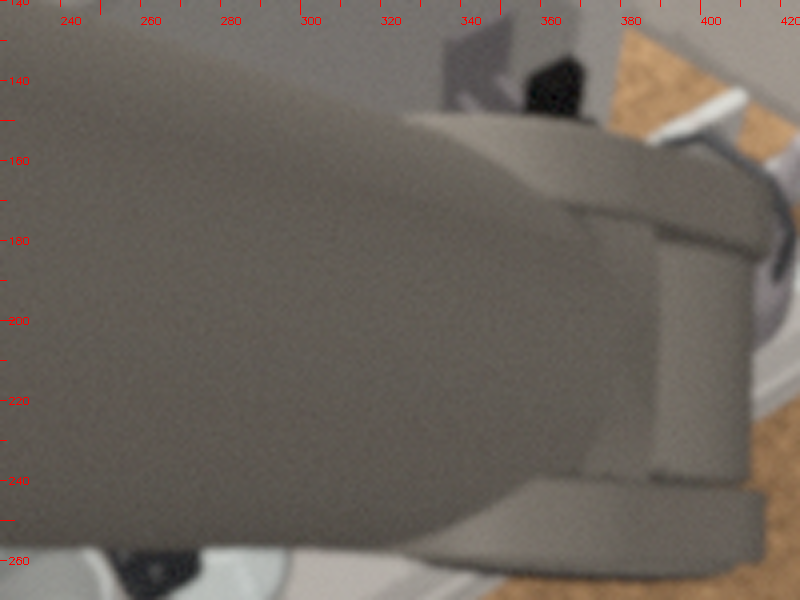

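Emit:
apply_moves:
  commands:
    - [[0.4,0,0.28,0,0,0],[0.2,0,0.14,0,0,0],[0,0,0,0,0,0],[0,0,0,0,0,0]]

```text
time: 7.25
tool_pos: [0.481, 0.0385, 0.262]
eef_rot: [-3.142, 0.977, 1.314]
force: [-2.3, -4.6, 3.2]
finger_gap: 0.0257
```

Run:
```python
from h import *
where('b',.068)
```

```text
pt in hook b [-85.1   1.3  -9.4] force [-2.3 -4.6  3.2] gap 0.0257 t 7.25
```

Emit:
apply_moves:
  commands:
    - [[0,0,0,0,0,0],[0,0,0,0,0,0],[-2.0,0,0,0,0,0],[-3.0,0,0,0,0,0],[-3.0,0,0,0,0,0]]
  grip: 45

```text
time: 7.75
tool_pos: [0.4693, -0.0044, 0.3286]
eef_rot: [-3.14, 0.978, 1.317]
force: [0.8, -0.1, 1.3]
finger_gap: 0.0395
```

Run:
```python
from h import *
where('b',.080)
s=readout.state();c=wristcam(eyes.camera('wrist'),s);np.savez('w6.npz',**c);cv2.imwrite('pics/w6.png',c['image'][:,:,::-1])
print(proj(c,[hk('b',-.084,0,0),hk('b',-.024,0,.004),hk('b',-.084,.013,0),hk('b',-.084,-.013,0)]))
```

```text
pt in hook b [-122.8    1.6   47.3] force [ 0.8 -0.1  1.3] gap 0.0395 t 7.75
[[317.38903562 211.86042903]
 [317.87538661 135.44490169]
 [299.44675756 211.73852324]
 [335.33859155 211.98238427]]
```

View pics/w6.png

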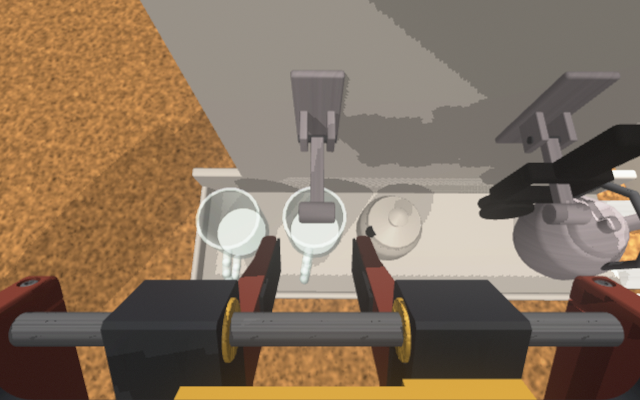

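Run:
```python
from h import *
need('b',-.078,0.001,.030,.080)
```

```text
shift cm [ 4.44 -0.19 -2.78] turn [ 0.23 -0.08 -0.18] tcp [0.4812 0.0389 0.3113]
```

Emit:
apply_moves:
  commands:
    - [[0,-0.19,-2.78,0,0,0],[0,0,0,0,0,0],[0,0,0,0,0,0],[2.2,0,0,0,0,0],[2.2,0,0,0,0,0]]
  grip: 0

```text
time: 8.3
tool_pos: [0.4799, 0.0416, 0.3064]
eef_rot: [3.141, 0.977, 1.312]
force: [-0.2, 0.3, 0.7]
finger_gap: 0.0032
```

Emit:
apply_moves:
  commands:
    - [[0.83,0,0.56,0,0,0],[0.4,0,0.28,0,0,0],[0.25,0,0.17,0,0,0],[0.17,0,0.11,0,0,0],[0,0,0,0,0,0]]

```text
time: 8.8
tool_pos: [0.48, 0.0424, 0.2919]
eef_rot: [-3.139, 0.966, 1.318]
force: [-18.9, -5.2, 44.4]
finger_gap: 0.0008
```

Run:
```python
from h import *
where('b',.080)
```

```text
pt in hook b [-74.1   3.4  11.2] force [-18.9  -5.2  44.4] gap 0.0008 t 8.8
```

Emit:
apply_moves:
  commands:
    - [[-0.5,0,-0.3,0,0,0],[-2.0,0,0,0,0,0],[-4.0,0,0,0,0,0],[-4.0,0,0,0,0,0],[-4.0,0,0,0,0,0]]
  grip: 60

```text
time: 9.3
tool_pos: [0.4592, -0.0355, 0.4097]
eef_rot: [-3.139, 0.978, 1.315]
force: [0.3, 0.8, -0.6]
finger_gap: 0.0371
```

Run:
```python
from h import *
where('a',.061)
s=readout.state();c=wristcam(eyes.camera('wrist'),s);np.savez('w7.npz',**c);cv2.imwrite('pics/w7.png',c['image'][:,:,::-1])
print(s['joint_pos'])
print(proj(c,[hk('b',-.084,0.001,0),hk('b',-.024,0,.004)]).round(1))
need('a',-.051,0,.044,.061+.1)
```

```text
pt in hook a [-166.2  183.8  144.1] force [ 0.3  0.8 -0.6] gap 0.0371 t 9.3
[-0.49637491  0.02283776  0.78093848  2.00878869 -0.6548333   1.21792375
  0.29211724]
[[317.8 202.7]
 [319.  146.6]]
shift cm [ 5.53 18.09 -3.95] turn [ 0.13 -0.08 -0.37] tcp [ 0.6518 -0.0258  0.3925]
```

View pics/w7.png

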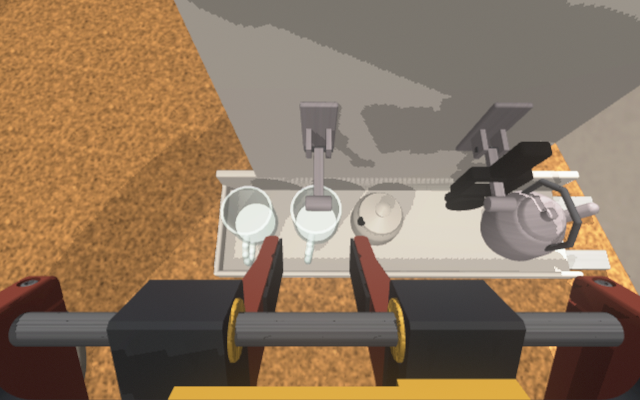

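Emit:
apply_moves:
  commands:
    - [[0,4.5,0,0,0,0],[0,4.5,0,0,0,0],[0,4.5,0,0,0,0],[0,4.5,0,0,0,0],[0,0.1,-2.0,0,0,0]]

```text
time: 9.85
tool_pos: [0.6424, -0.0662, 0.4141]
eef_rot: [-3.13, 0.984, 1.32]
force: [-0.9, 0.7, -0.6]
finger_gap: 0.0526
```

Run:
```python
from h import *
where('a',.061)
s=readout.state();c=wristcam(eyes.camera('wrist'),s);np.savez('w8.npz',**c);cv2.imwrite('pics/w8.png',c['image'][:,:,::-1])
print(s['joint_pos'])
print(proj(c,[hk('a',-.051,0.0,.066),hk('a',-.051,0,.004),hk('a',-.084,0,0),hk('a',0,0,.045)]).round(1))
need('a',-.051,0,.044,.061)
t=eyes.camera('top');crop(t,280,80,420,180,5,'pics/t8.png')
```

```text
pt in hook a [-148.7   -1.   148.3] force [-0.9  0.7 -0.6] gap 0.0526 t 9.85
[-0.33312693  0.45382421  0.79800558  1.59948069 -0.90624554  1.43735833
  0.40265867]
[[314.6 161.3]
 [315.3 187.1]
 [315.2 219.8]
 [315.1 120.8]]
shift cm [14.21  0.08 -1.72] turn [0.22 0.13 0.36] tcp [0.6663 0.0282 0.3096]
```

View pics/w8.png

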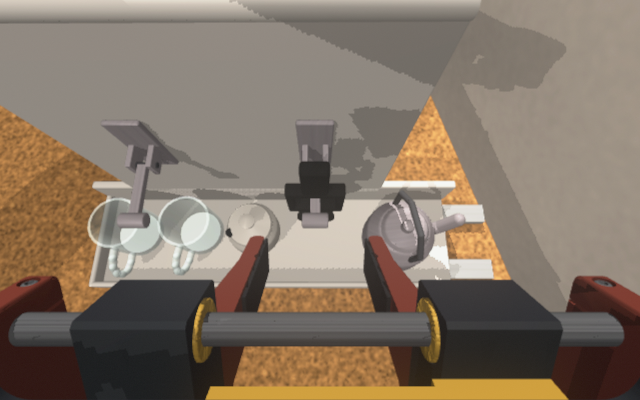

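View pics/t8.png

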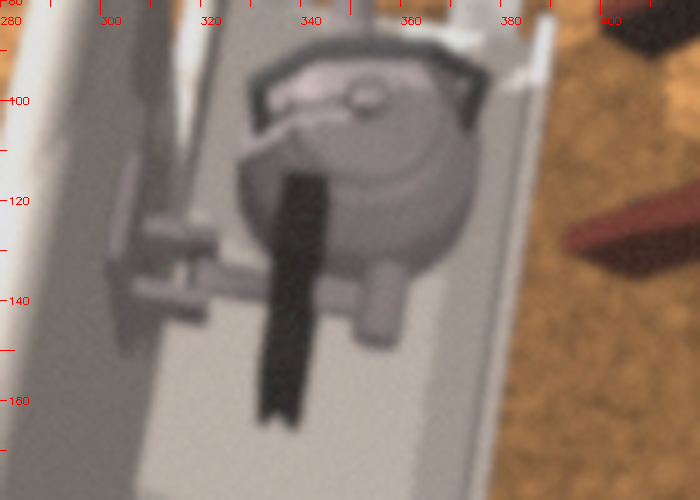

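Run:
```python
from h import *
c=dict(np.load('w8.npz'));crop(c,270,140,370,240,6,'pics/w8c.png')
for x in(-.044,-.051,-.058):
  print(x,proj(c,[hk('a',x,.013,.066),hk('a',x,-.013,.066),hk('a',x,.03,.014),hk('a',x,-.03,.014),hk('a',x,.03,.004)]).round(1).tolist())
```

```text
-0.044 [[299.0, 153.6], [330.3, 153.5], [284.8, 177.0], [345.6, 177.0], [285.8, 180.7]]
-0.051 [[298.9, 161.3], [330.4, 161.3], [284.6, 183.6], [345.8, 183.6], [285.6, 187.1]]
-0.058 [[298.7, 169.1], [330.5, 169.1], [284.4, 190.3], [346.0, 190.4], [285.4, 193.7]]
```

View pics/w8c.png

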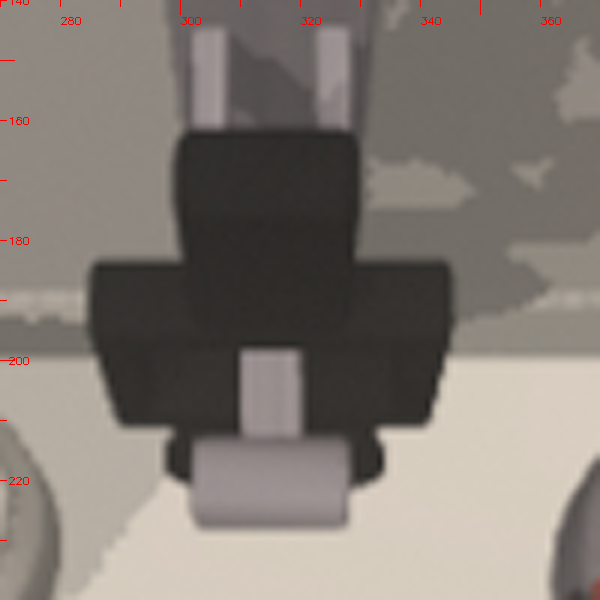

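Run:
```python
from h import *
need('a',-.057,0,.044,.061)
```

```text
shift cm [13.99  0.19 -1.26] turn [0.3  0.08 0.31] tcp [0.6647 0.0224 0.3096]
```

Emit:
apply_moves:
  commands:
    - [[0,0.15,-1.26,0.3,0.1,0.3],[3.5,0,0,0,0,0],[3.5,0,0,0,0,0],[2.5,0,0,0,0,0],[0,0,0,0,0,0]]

```text
time: 10.45
tool_pos: [0.6556, 0.0002, 0.3465]
eef_rot: [-3.136, 0.974, 1.315]
force: [-0.4, -0.3, -0.0]
finger_gap: 0.0528
```

Run:
```python
from h import *
where('a',.061);need('a',-.057,0,.044,.061)
s=readout.state();c=wristcam(eyes.camera('wrist'),s);np.savez('w9.npz',**c);crop(c,215,130,415,280,4,'pics/w9.png')
print(s['joint_pos'])
for x in(-.05,-.057,-.064):
  print(x,proj(c,[hk('a',x,.013,.066),hk('a',x,-.013,.066)]).round(1).tolist())
```

```text
pt in hook a [-80.6   3.3  81.1] force [-0.4 -0.3 -0. ] gap 0.0528 t 10.45
shift cm [4.39 0.32 0.11] turn [-0.05 -0.16  0.19] tcp [0.6647 0.0224 0.3096]
[-0.40697102  0.49730338  0.74769907  1.69423951 -0.9835759   1.28833383
  0.42385541]
-0.05 [[297.3, 220.4], [343.3, 220.4]]
-0.057 [[297.0, 232.5], [343.6, 232.6]]
-0.064 [[296.8, 245.0], [343.9, 245.0]]
```

View pics/w9.png

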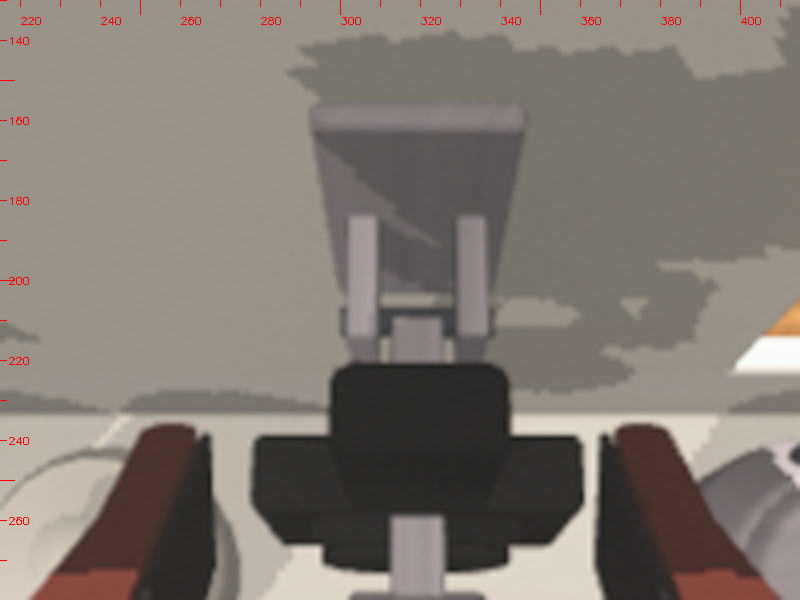

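Emit:
apply_moves:
  commands:
    - [[0,0.32,0.1,0,0,0.2],[2.2,0,0,0,0,0],[2.2,0,0,0,0,0],[0,0,0,0,0,0]]

```text
time: 10.9
tool_pos: [0.6662, 0.0211, 0.3099]
eef_rot: [3.14, 0.975, 1.305]
force: [-0.6, 1.0, -0.5]
finger_gap: 0.0523
```

Run:
```python
from h import *
where('a',.061);need('a',-.057,0,.044,.061)
s=readout.state();c=wristcam(eyes.camera('wrist'),s);np.savez('w9.npz',**c);crop(c,215,130,415,280,4,'pics/w10.png')
```

```text
pt in hook a [-57.7  -1.9  44.4] force [-0.6  1.  -0.5] gap 0.0523 t 10.9
shift cm [ 0.07 -0.18 -0.05] turn [-0.05 -0.11 -0.12] tcp [0.6647 0.0224 0.3096]
```

View pics/w10.png

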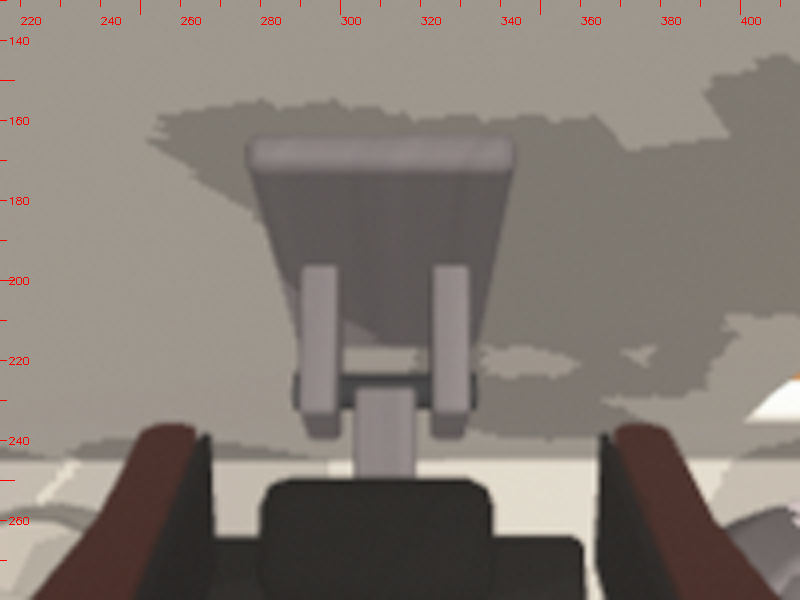

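Emit:
apply_moves:
  commands:
    - [[0,-0.28,0,0,0,0],[0,0,0,0,0,0],[0,0,0,0,0,0],[0,0,0,0,0,0],[0,0,0,0,0,0]]
  grip: 0
  grip_force: 25

```text
time: 11.45
tool_pos: [0.6642, 0.0196, 0.3122]
eef_rot: [3.133, 0.975, 1.297]
force: [-1.4, -1.5, 2.4]
finger_gap: 0.026
```

Run:
```python
from h import *
where('a',.061)
```

```text
pt in hook a [-59.8  -0.6  46.7] force [-1.4 -1.5  2.4] gap 0.026 t 11.45
```

Emit:
apply_moves:
  commands:
    - [[-0.58,0,-0.39,0,0,0],[-0.58,0,-0.39,0,0,0],[0,0,0,0,0,0]]

```text
time: 11.75
tool_pos: [0.6645, 0.0197, 0.3271]
eef_rot: [3.131, 0.975, 1.296]
force: [0.5, 0.6, -0.3]
finger_gap: 0.0258
```

Run:
```python
from h import *
where('a',.061)
s=readout.state();c=wristcam(eyes.camera('wrist'),s);cv2.imwrite('pics/w11.png',c['image'][:,:,::-1])
t=eyes.camera('top');crop(t,280,80,420,180,5,'pics/t11.png')
```

```text
pt in hook a [-59.5  -1.   61.6] force [ 0.5  0.6 -0.3] gap 0.0258 t 11.75
```

View pics/w11.png

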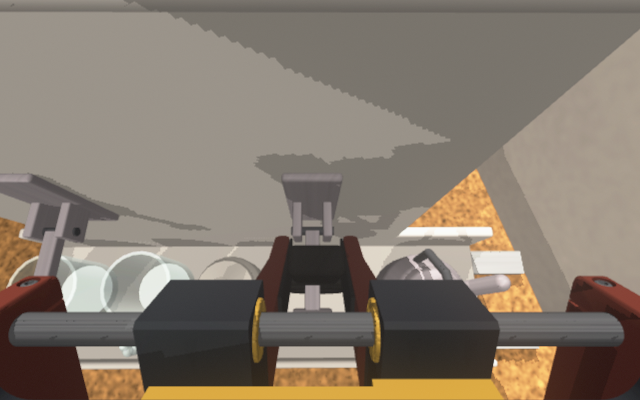

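View pics/t11.png

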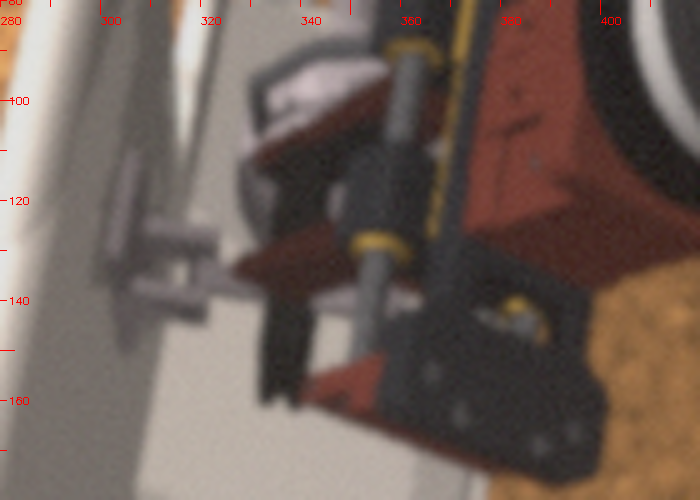

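Emit:
apply_moves:
  commands:
    - [[-0.73,0,1.08,0,0,0],[-0.73,0,1.08,0,0,0],[-0.73,0,1.08,0,0,0],[-0.73,0,1.08,0,0,0],[-0.73,0,1.08,0,0,0]]

```text
time: 12.35
tool_pos: [0.6465, -0.0447, 0.3256]
eef_rot: [3.134, 0.976, 1.297]
force: [-0.4, 0.1, -0.9]
finger_gap: 0.0254
```

Run:
```python
from h import *
where('a',.061)
s=readout.state();c=wristcam(eyes.camera('wrist'),s);cv2.imwrite('pics/w12.png',c['image'][:,:,::-1])
t=eyes.camera('top');crop(t,280,80,420,180,5,'pics/t12.png')
```

```text
pt in hook a [-1.265e+02 -1.000e-01  6.010e+01] force [-0.4  0.1 -0.9] gap 0.0254 t 12.35
```

View pics/w12.png

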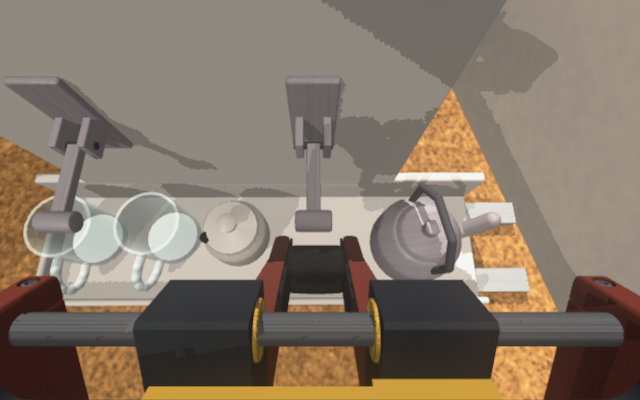

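View pics/t12.png

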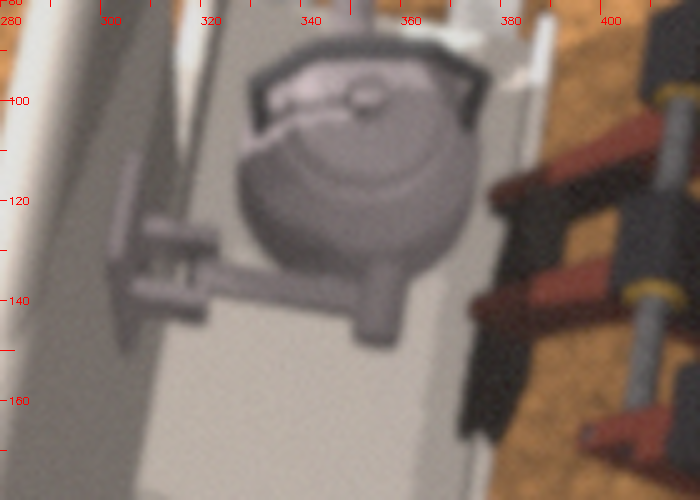

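Emit:
apply_moves:
  commands:
    - [[0,-3.6,0,0,0,0],[0,-3.6,0,0,0,0],[0,-3.6,0,0,0,0],[0,-3.6,0,0,0,0],[0,-3.7,0,0,0,0]]

```text
time: 12.95
tool_pos: [0.4711, 0.0053, 0.3247]
eef_rot: [3.134, 0.975, 1.299]
force: [-0.4, 1.1, 0.5]
finger_gap: 0.0259
```

Emit:
apply_moves:
  commands:
    - [[0,0,0,0,0,0]]

```text
time: 13.05
tool_pos: [0.4682, 0.0057, 0.3247]
eef_rot: [3.14, 0.972, 1.305]
force: [1.5, -0.8, -1.1]
finger_gap: 0.0258
```

Run:
```python
from h import *
where('b',.061); need('b',-.1265,.0013,.060,.061)
s=readout.state();c=wristcam(eyes.camera('wrist'),s);cv2.imwrite('pics/w13.png',c['image'][:,:,::-1]);crop(c,220,120,420,300,4,'pics/w13c.png')
t=eyes.camera('top');crop(t,260,180,400,300,5,'pics/t13.png')
print(proj(c,[hk('b',-.084,0,0)]))
```

```text
pt in hook b [-123.7    4.8   59.3] force [ 1.5 -0.8 -1.1] gap 0.0258 t 13.05
shift cm [-0.22  0.36  0.16] turn [-0.1  -0.3  -0.14] tcp [0.4711 0.0024 0.3256]
[[321.26578032 224.18519942]]
```

View pics/w13c.png

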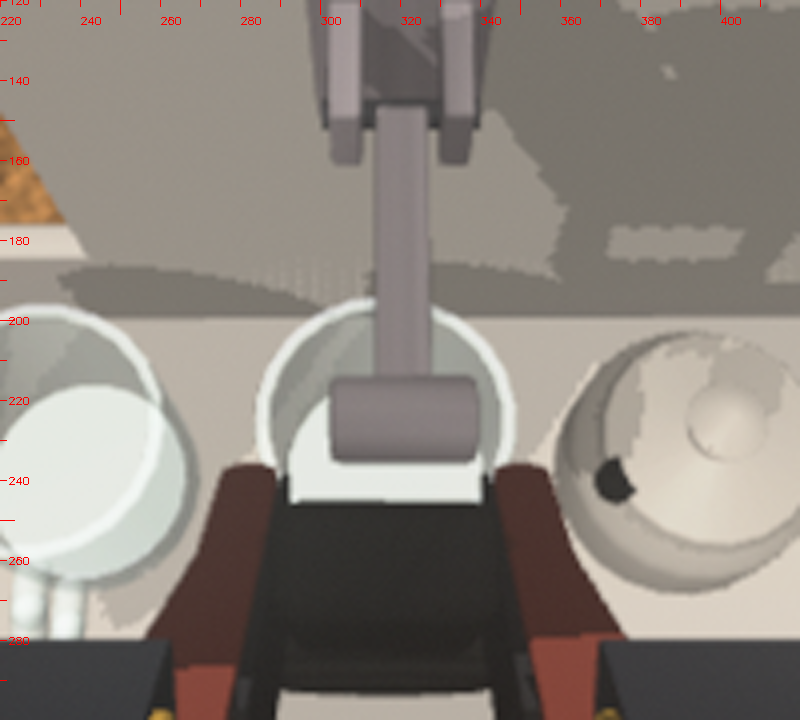

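View pics/t13.png

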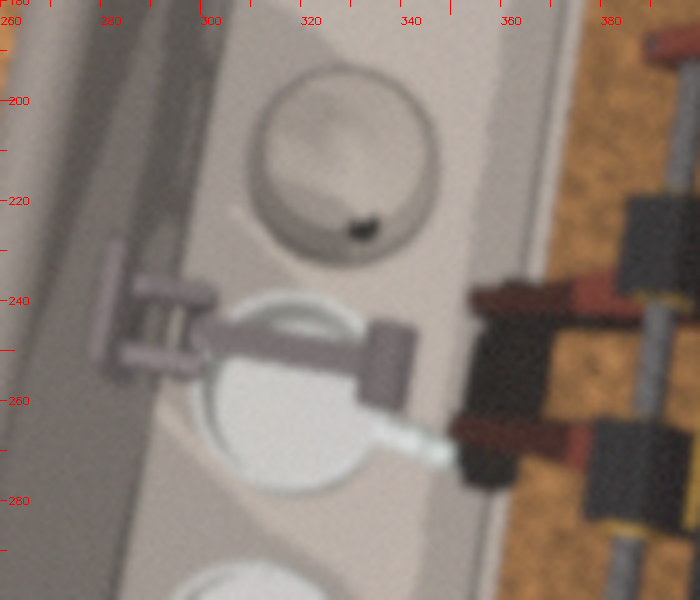

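Emit:
apply_moves:
  commands:
    - [[0,0.35,0,0,0,0],[0.56,0,-0.83,0,0,0],[0.56,0,-0.83,0,0,0],[0,0,0,0,0,0]]

```text
time: 13.55
tool_pos: [0.4815, 0.0248, 0.3246]
eef_rot: [3.135, 0.976, 1.302]
force: [-0.3, -0.0, -0.9]
finger_gap: 0.0258
```

Run:
```python
from h import *
where('b',.061); need('b',-.054,.0013,.060,.061)
s=readout.state();c=wristcam(eyes.camera('wrist'),s);crop(c,220,120,420,300,4,'pics/w14c.png')
t=eyes.camera('top');crop(t,260,180,400,300,5,'pics/t14.png')
```

```text
pt in hook b [-102.    -3.2   59.1] force [-0.3 -0.  -0.9] gap 0.0258 t 13.55
shift cm [ 2.61 -0.44 -4.04] turn [ 0.05 -0.07 -0.23] tcp [0.4898 0.0724 0.3256]
```

View pics/w14c.png

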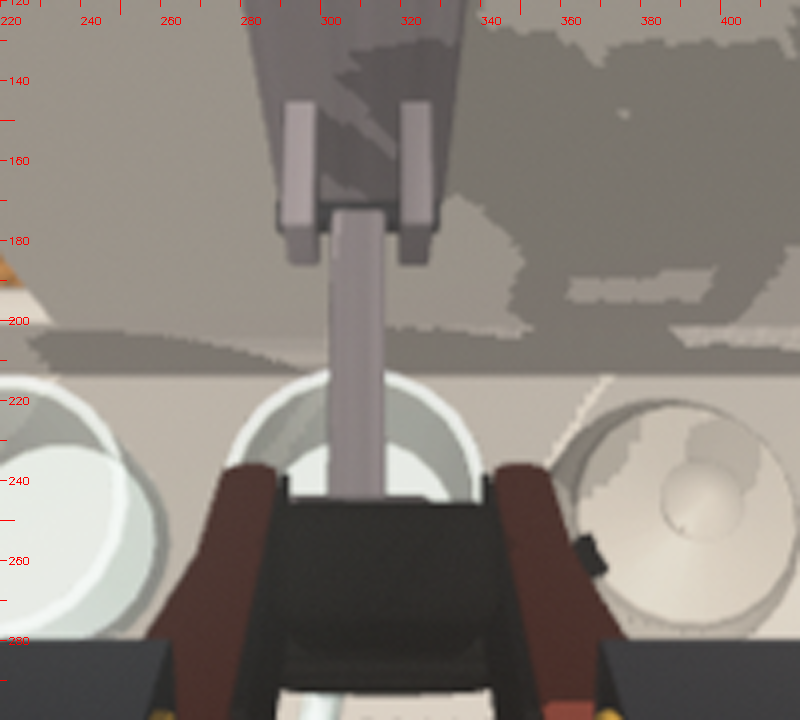

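View pics/t14.png

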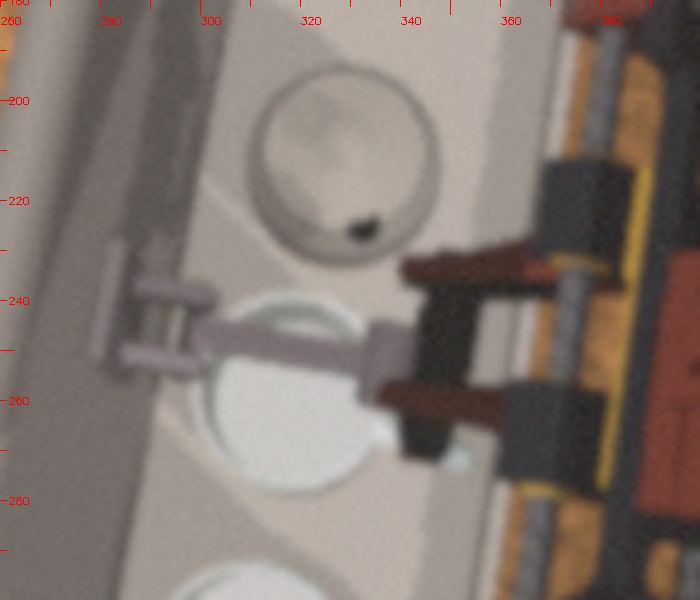

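Emit:
apply_moves:
  commands:
    - [[0,-0.4,0,0,0,0],[0,0,0,0,0,0],[0.56,0,-0.83,0,0,0],[0.56,0,-0.83,0,0,0],[0,0,0,0,0,0]]

```text
time: 14.15
tool_pos: [0.4825, 0.0453, 0.325]
eef_rot: [3.134, 0.975, 1.301]
force: [0.6, -0.2, -1.0]
finger_gap: 0.0258
```

Run:
```python
from h import *
where('b',.061); need('b',-.054,.0013,.060,.061)
s=readout.state();c=wristcam(eyes.camera('wrist'),s);crop(c,220,120,420,300,4,'pics/w15c.png')
```

```text
pt in hook b [-82.    1.1  59.5] force [ 0.6 -0.2 -1. ] gap 0.0258 t 14.15
shift cm [ 1.53  0.   -2.36] turn [ 0.07 -0.13 -0.24] tcp [0.4898 0.0724 0.3256]
```

View pics/w15c.png

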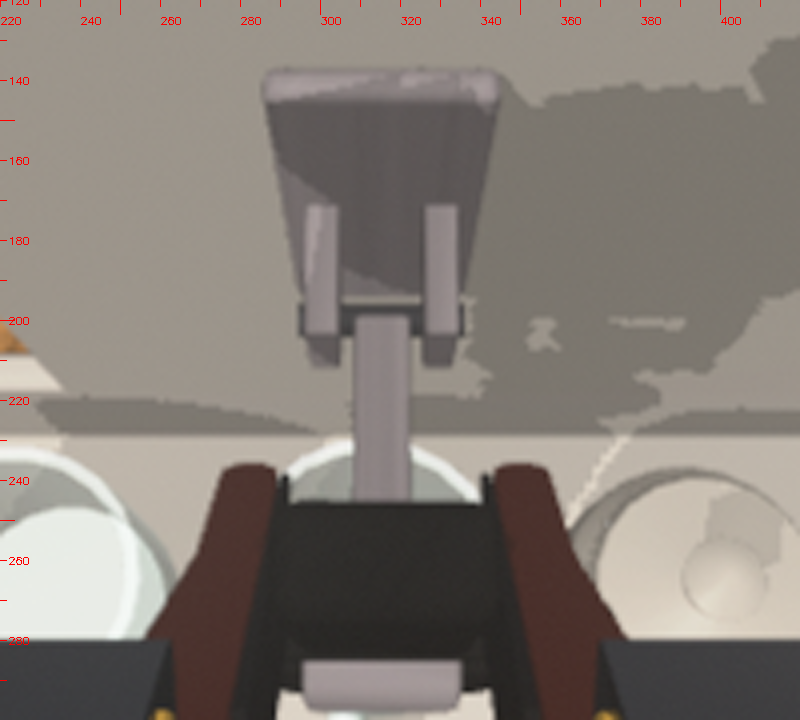

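Emit:
apply_moves:
  commands:
    - [[0.5,0,-0.78,0,0,0],[0.5,0,-0.78,0,0,0],[0.5,0,-0.78,0,0,0],[0,0,0,0,0,0]]

```text
time: 14.6
tool_pos: [0.4898, 0.0719, 0.3256]
eef_rot: [3.134, 0.975, 1.301]
force: [-0.3, -1.3, -0.9]
finger_gap: 0.026
```

Run:
```python
from h import *
where('b',.061)
s=readout.state();c=wristcam(eyes.camera('wrist'),s);crop(c,220,120,420,300,4,'pics/w16c.png')
t=eyes.camera('top');crop(t,260,180,400,300,5,'pics/t16.png')
```

```text
pt in hook b [-54.4   1.   60.1] force [-0.3 -1.3 -0.9] gap 0.026 t 14.6
```

View pics/w16c.png

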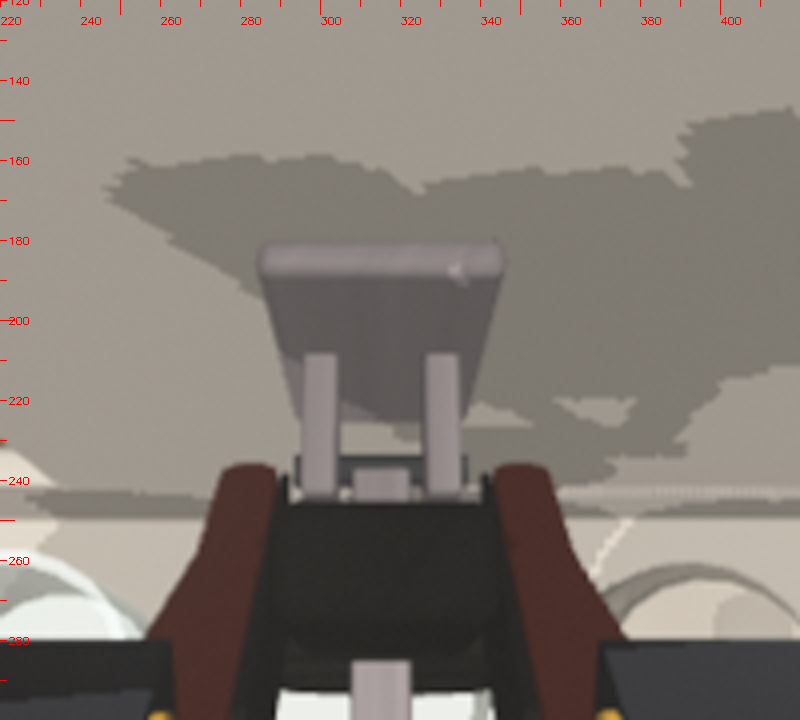

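View pics/t16.png

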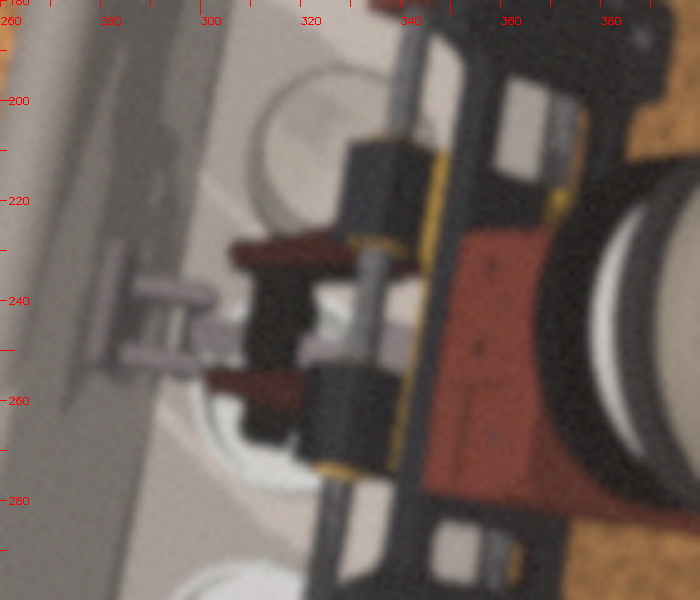

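Emit:
apply_moves:
  commands:
    - [[0.42,0,0.28,0,0,0],[0.42,0,0.28,0,0,0],[0.2,0,0.14,0,0,0],[0,0,0,0,0,0]]

```text
time: 15.1
tool_pos: [0.4896, 0.0699, 0.3126]
eef_rot: [3.135, 0.976, 1.299]
force: [0.1, 0.4, -0.6]
finger_gap: 0.0261
```

Run:
```python
from h import *
where('b',.061)
```

```text
pt in hook b [-56.4   0.5  47.1] force [ 0.1  0.4 -0.6] gap 0.0261 t 15.1
```

Emit:
apply_moves:
  commands:
    - [[0.12,0,0.08,0,0,0],[0,0,0,0,0,0]]

```text
time: 15.3
tool_pos: [0.4899, 0.0699, 0.3121]
eef_rot: [3.134, 0.975, 1.298]
force: [-1.7, -1.8, 3.8]
finger_gap: 0.026
```

Run:
```python
from h import *
where('b',.061)
```

```text
pt in hook b [-56.2   0.2  46.6] force [-1.7 -1.8  3.8] gap 0.026 t 15.3
```

Emit:
apply_moves:
  commands:
    - [[0,0,0,0,0,0],[0,0,0,0,0,0],[0,0,0,0,0,0],[0,0,0,0,0,0]]
  grip: 60

```text
time: 15.7
tool_pos: [0.4897, 0.0703, 0.3116]
eef_rot: [3.134, 0.976, 1.299]
force: [-0.2, -0.6, 0.5]
finger_gap: 0.0518
```

Run:
```python
from h import *
where('b',.061)
s=readout.state();c=wristcam(eyes.camera('wrist'),s);crop(c,220,120,420,300,4,'pics/w17c.png')
```

```text
pt in hook b [-55.9   0.5  46.1] force [-0.2 -0.6  0.5] gap 0.0518 t 15.7
```

View pics/w17c.png

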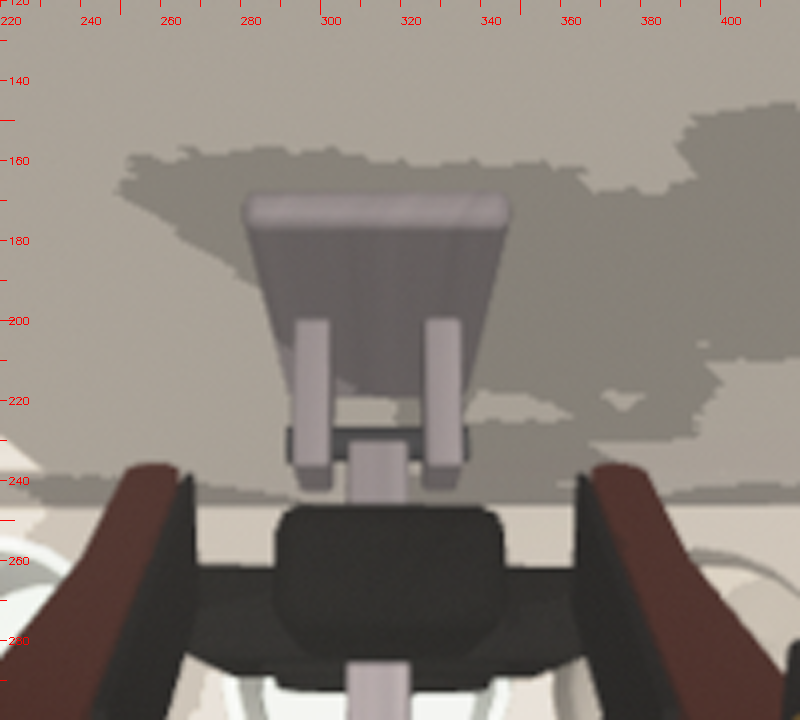

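Released, squeezer hangs at (316, 270), fingers clear both sides. Back straight off along the fingers and look.

Emit:
apply_moves:
  commands:
    - [[-2.0,0,0,0,0,0],[-4.0,0,0,0,0,0],[-4.5,0,0,0,0,0],[-2.5,0,0,0,0,0],[0,0,0,0,0,0]]

```text
time: 16.25
tool_pos: [0.471, -0.0025, 0.4224]
eef_rot: [3.124, 0.973, 1.287]
force: [0.8, 0.1, 0.5]
finger_gap: 0.0527
```

Run:
```python
from h import *
where('b',.061)
s=readout.state();c=wristcam(eyes.camera('wrist'),s);np.savez('w18.npz',**c);crop(c,260,100,380,240,4,'pics/w18c.png')
for x in(-.046,-.053,-.060):
  print(x,proj(c,[hk('b',x,.013,.066),hk('b',x,-.013,.066),hk('b',x,.03,.014),hk('b',x,-.03,.014)]).round(1).tolist())
print(proj(c,[hk('b',-.084,0,0)]),s['joint_pos'])
need('a',-.084,0.001,0,.068+.06,44)
```

```text
pt in hook b [-131.    -0.7  157. ] force [0.8 0.1 0.5] gap 0.0527 t 16.25
-0.046 [[296.8, 181.2], [327.7, 181.1], [282.2, 200.7], [342.4, 200.5]]
-0.053 [[296.7, 189.0], [327.9, 188.9], [282.0, 207.4], [342.7, 207.2]]
-0.06 [[296.6, 196.9], [328.0, 196.8], [281.8, 214.3], [342.9, 214.0]]
[[312.48348197 241.05767396]] [-0.62967089 -0.00836444  0.82489416  2.00127621 -0.64715804  1.17277498
  0.19527833]
shift cm [ 9.03 17.99  7.12] turn [ 0.    9.8  -0.52] tcp [ 0.6426 -0.0564  0.3071]
```

View pics/w18c.png

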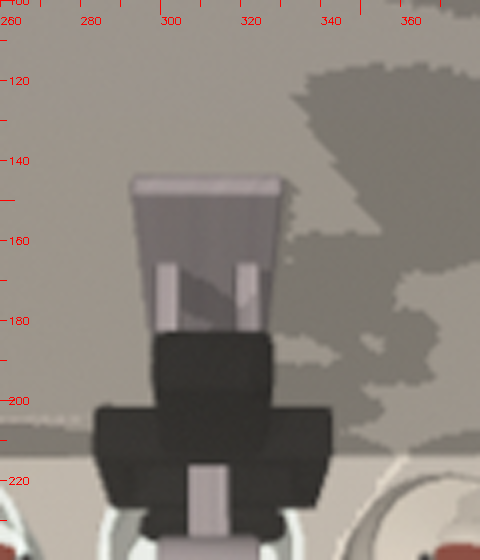

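Emit:
apply_moves:
  commands:
    - [[0,4.5,0,0,0,0],[0,4.5,0,0,0,0],[0,4.5,0,0,0,0],[0,4.5,0,0,0,0],[0,0,0,0,0,0]]

```text
time: 16.8
tool_pos: [0.6477, -0.0456, 0.4142]
eef_rot: [-3.14, 0.98, 1.309]
force: [-0.0, -0.1, -1.4]
finger_gap: 0.0526
```

Run:
```python
from h import *
where('a',.068)
need('a',-.084,0.0,0,.068+.06)
```

```text
pt in hook a [-123.4   -1.2  142.7] force [-0.  -0.1 -1.4] gap 0.0526 t 16.8
shift cm [ 8.05 -0.11  4.71] turn [-0.12  0.18 -0.01] tcp [ 0.6481 -0.0399  0.3211]
```

Emit:
apply_moves:
  commands:
    - [[2.0,-0.1,1.6,0,0,0],[2.0,0,1.6,0,0,0],[2.0,0,1.5,0,0,0],[2.0,0,0,0,0,0],[0,0,0,0,0,0]]

```text
time: 17.3
tool_pos: [0.6439, -0.0379, 0.324]
eef_rot: [-3.139, 0.975, 1.311]
force: [-0.1, -0.1, 0.6]
finger_gap: 0.0528
```

Run:
```python
from h import *
where('a',.068)
need('a',-.084,0.0,0,.068)
s=readout.state();c=wristcam(eyes.camera('wrist'),s);cv2.imwrite('pics/w19.png',c['image'][:,:,::-1])
print(proj(c,[hk('a',-.084,0,0)]))
```

```text
pt in hook a [-116.6    4.6   52.7] force [-0.1 -0.1  0.6] gap 0.0528 t 17.3
shift cm [6.19 0.46 0.24] turn [-0.1  -0.13  0.05] tcp [ 0.6567 -0.0075  0.2714]
[[321.35449319 228.04424978]]
```

View pics/w19.png

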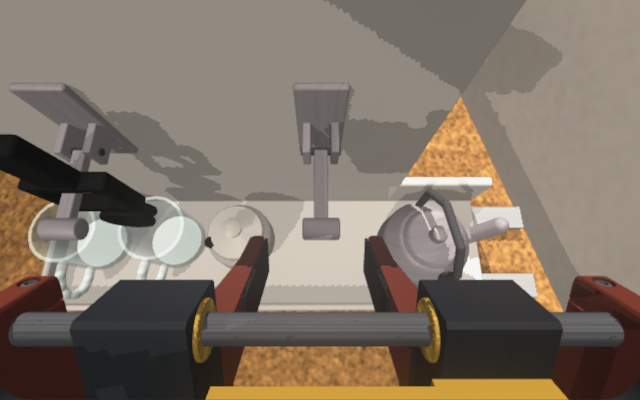

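Emit:
apply_moves:
  commands:
    - [[0,0.35,0.2,0,0,0],[2.2,0,0,0,0,0],[2.2,0,0,0,0,0],[1.8,0,0,0,0,0],[0,0,0,0,0,0]]

```text
time: 17.85
tool_pos: [0.6565, -0.0076, 0.2726]
eef_rot: [3.141, 0.975, 1.308]
force: [-0.2, 0.6, -0.5]
finger_gap: 0.0528
```

Run:
```python
from h import *
where('a',.068)
need('a',-.084,0.0,0,.068)
s=readout.state();c=wristcam(eyes.camera('wrist'),s);crop(c,220,120,420,300,4,'pics/w20.png')
print(proj(c,[hk('a',-.084,0,0)]))
```

```text
pt in hook a [-84.1   0.1   1.3] force [-0.2  0.6 -0.5] gap 0.0528 t 17.85
shift cm [0.11 0.02 0.05] turn [-0.03 -0.12 -0.04] tcp [ 0.6567 -0.0075  0.2714]
[[314.44756264 266.42315688]]
```

View pics/w20.png

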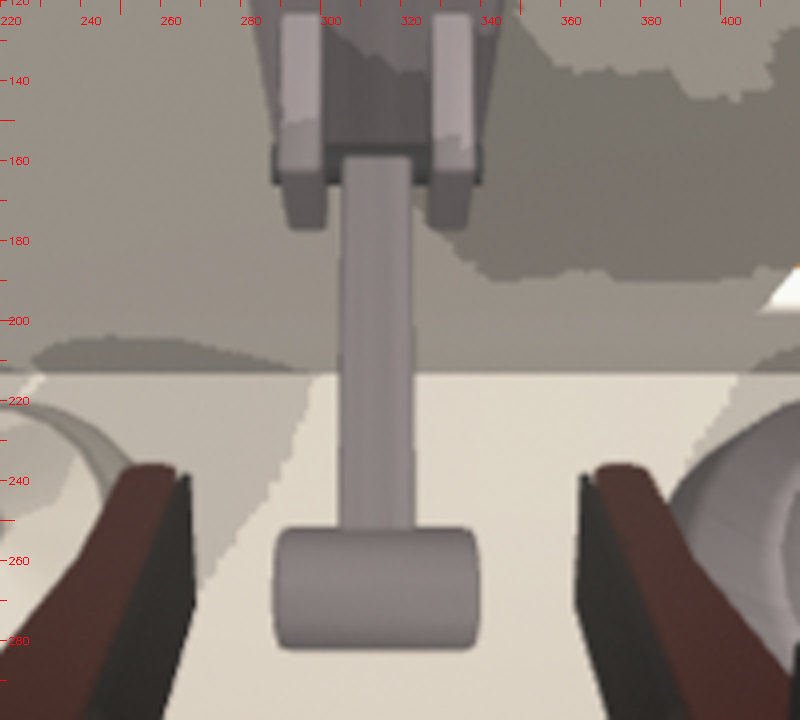

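Emit:
apply_moves:
  commands:
    - [[0,-0.1,0,0,0,0],[0,0,0,0,0,0],[0,0,0,0,0,0],[0,0,0,0,0,0],[0,0,0,0,0,0]]
  grip: 0
  grip_force: 8

```text
time: 18.4
tool_pos: [0.6546, -0.0105, 0.2755]
eef_rot: [3.139, 0.975, 1.304]
force: [-7.1, -0.9, 5.6]
finger_gap: 0.0263
```

Run:
```python
from h import *
where('a',.068)
th=np.linspace(1.571,0.0,11);b=np.stack([-24-60*np.sin(th),60*np.cos(th)],1)
d=np.diff(b,axis=0);l=np.radians(34)
for t,(x,z) in zip(th[1:],d):print(round(t,2),round((np.sin(l)*x-np.cos(l)*z)/10,2),round(-(np.cos(l)*x+np.sin(l)*z)/10,2))
```

```text
pt in hook a [-87.3   1.    4.2] force [-7.1 -0.9  5.6] gap 0.0263 t 18.4
1.41 -0.74 -0.59
1.26 -0.64 -0.69
1.1 -0.52 -0.79
0.94 -0.39 -0.86
0.79 -0.25 -0.91
0.63 -0.11 -0.94
0.47 0.04 -0.94
0.31 0.19 -0.92
0.16 0.33 -0.88
0.0 0.46 -0.82
```

Emit:
apply_moves:
  commands:
    - [[-0.74,0,-0.59,0,0,0],[-0.64,0,-0.69,0,0,0],[-0.52,0,-0.79,0,0,0],[-0.39,0,-0.86,0,0,0],[-0.25,0,-0.91,0,0,0]]

```text
time: 18.9
tool_pos: [0.6592, 0.0065, 0.3179]
eef_rot: [3.139, 0.976, 1.303]
force: [-6.4, -0.2, -1.2]
finger_gap: 0.026
```

Run:
```python
from h import *
where('a',.068)
s=readout.state();c=wristcam(eyes.camera('wrist'),s);crop(c,220,120,420,300,4,'pics/w21.png')
```

```text
pt in hook a [-69.8   1.   46.6] force [-6.4 -0.2 -1.2] gap 0.026 t 18.9
```

View pics/w21.png

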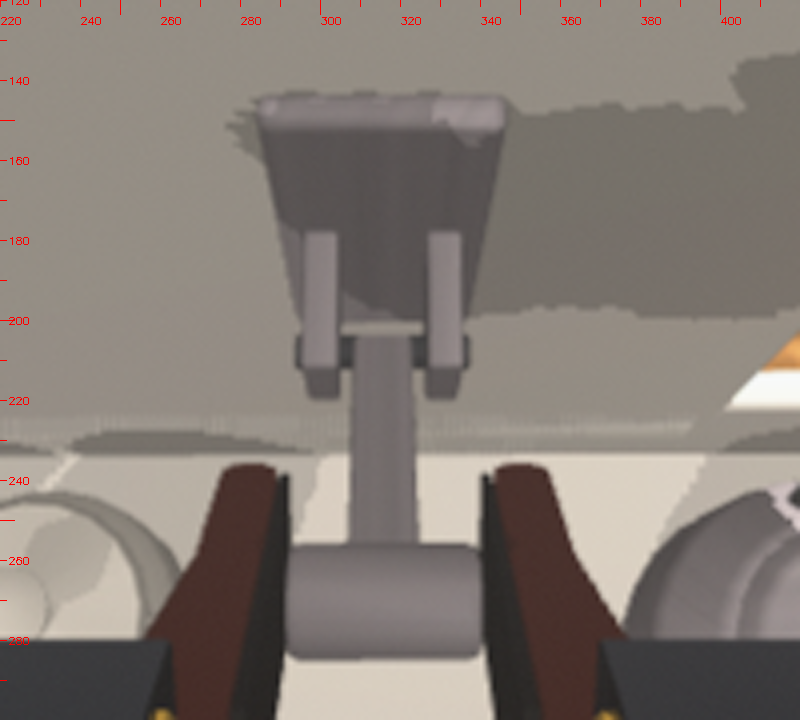

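Emit:
apply_moves:
  commands:
    - [[-0.11,0,-0.94,0,0,0],[0.04,0,-0.94,0,0,0],[0.19,0,-0.92,0,0,0],[0.33,0,-0.88,0,0,0],[0.3,0,-0.55,0,0,0]]

```text
time: 19.45
tool_pos: [0.6698, 0.0456, 0.3367]
eef_rot: [3.138, 0.974, 1.304]
force: [-8.7, -0.1, 5.3]
finger_gap: 0.0258
```

Run:
```python
from h import *
where('a',.068)
s=readout.state();c=wristcam(eyes.camera('wrist'),s);crop(c,220,120,420,300,4,'pics/w22.png')
print(proj(c,[hk('a',-.024,0,.060),hk('a',-.033,0,.059)]))
```

```text
pt in hook a [-29.2   1.   65.4] force [-8.7 -0.1  5.3] gap 0.0258 t 19.45
[[316.02454614 257.63621749]
 [316.03738848 275.05103587]]
```

View pics/w22.png

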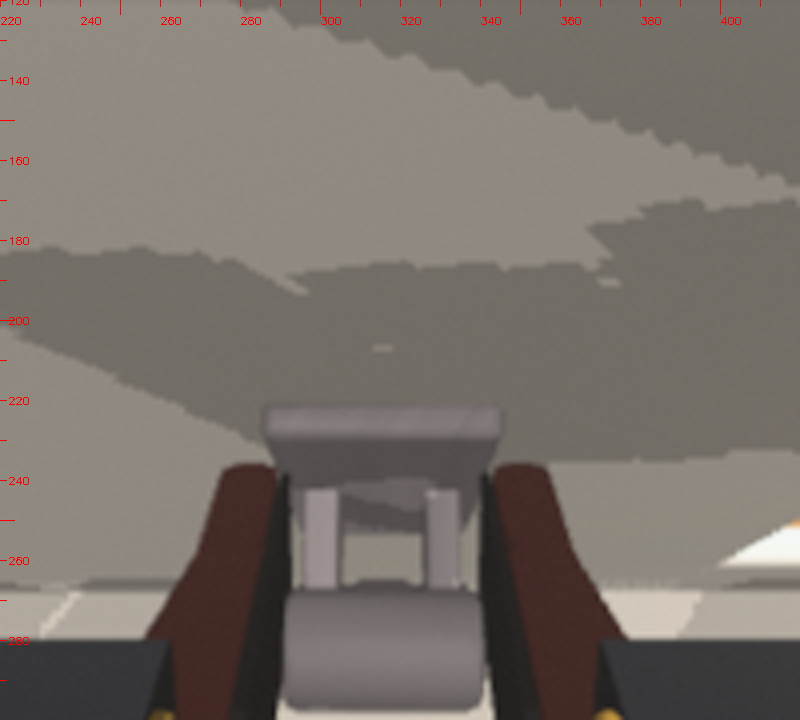

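Emit:
apply_moves:
  commands:
    - [[0.22,0,-0.33,0,0,0],[0.22,0,-0.33,0,0,0],[0,0,0,0,0,0]]

```text
time: 19.8
tool_pos: [0.672, 0.0539, 0.3367]
eef_rot: [3.137, 0.973, 1.304]
force: [-7.0, 2.0, 3.9]
finger_gap: 0.0259
```

Run:
```python
from h import *
where('a',.068)
s=readout.state();c=wristcam(eyes.camera('wrist'),s);crop(c,220,120,420,300,4,'pics/w23.png')
print(proj(c,[hk('a',-.024,0,.060),hk('a',-.033,0,.059)]))
```

```text
pt in hook a [-20.5   1.   65.5] force [-7.   2.   3.9] gap 0.0259 t 19.8
[[316.04587226 274.29592633]
 [316.0453304  292.17118099]]
```

View pics/w23.png

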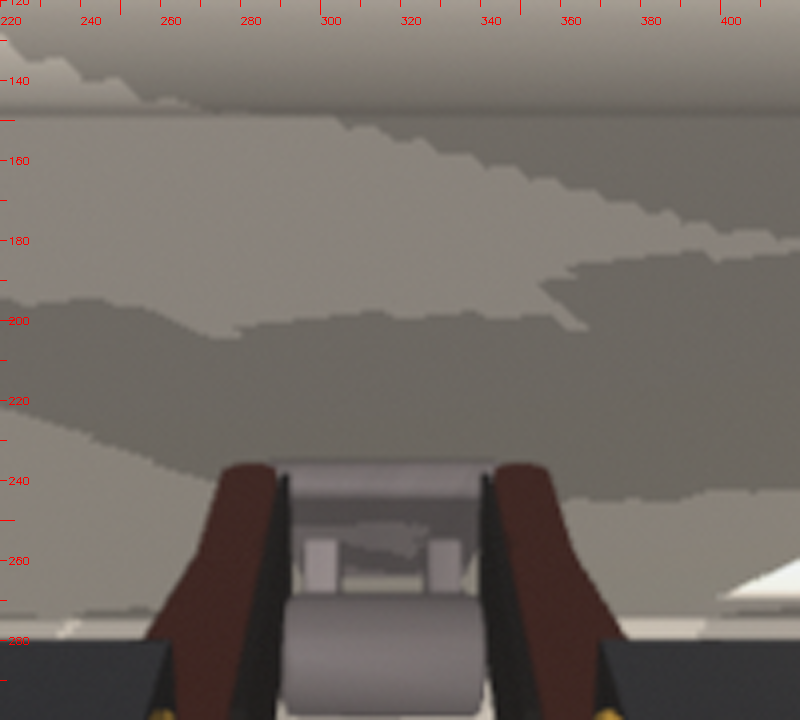

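Emit:
apply_moves:
  commands:
    - [[0,0,0,0,0,0],[0,0,0,0,0,0],[0,0,0,0,0,0],[-3.0,0,0,0,0,0],[-4.0,0,0,0,0,0]]
  grip: 60

```text
time: 20.35
tool_pos: [0.6619, 0.0157, 0.3921]
eef_rot: [3.139, 0.977, 1.305]
force: [0.3, 0.2, 0.3]
finger_gap: 0.0524
```

Emit:
apply_moves:
  commands:
    - [[-4.0,0,0,0,0,0],[-4.0,0,0,0,0,0],[-2.0,0,0,0,0,0],[0,0,0,0,0,0]]

```text
time: 20.75
tool_pos: [0.6475, -0.0428, 0.4792]
eef_rot: [3.123, 0.975, 1.285]
force: [0.7, 0.5, -0.5]
finger_gap: 0.0525
```

Run:
```python
from h import *
where('a',.080)
s=readout.state();c=wristcam(eyes.camera('wrist'),s);np.savez('w24.npz',**c);cv2.imwrite('pics/w24.png',c['image'][:,:,::-1]);crop(c,260,100,400,250,5,'pics/w24c.png')
for th in(0,.1,.15,.2,.3):print(th,proj(c,[hk('a',-.024-.06*np.sin(th),0,.06*np.cos(th))]).round(1), proj(c,[hk('a',0,0,.045)]).round(1))
```

```text
pt in hook a [-113.7   -1.2  198. ] force [ 0.7  0.5 -0.5] gap 0.0525 t 20.75
0 [[311.9 189.4]] [[311.9 173.7]]
0.1 [[311.9 194.9]] [[311.9 173.7]]
0.15 [[311.9 197.7]] [[311.9 173.7]]
0.2 [[312.  200.6]] [[311.9 173.7]]
0.3 [[312.  206.4]] [[311.9 173.7]]
```

View pics/w24.png

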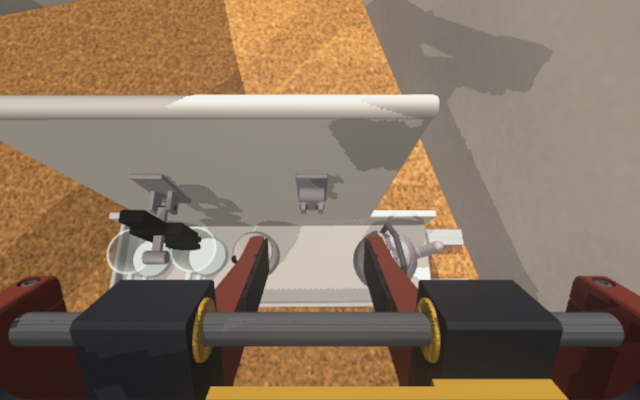

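View pics/w24c.png

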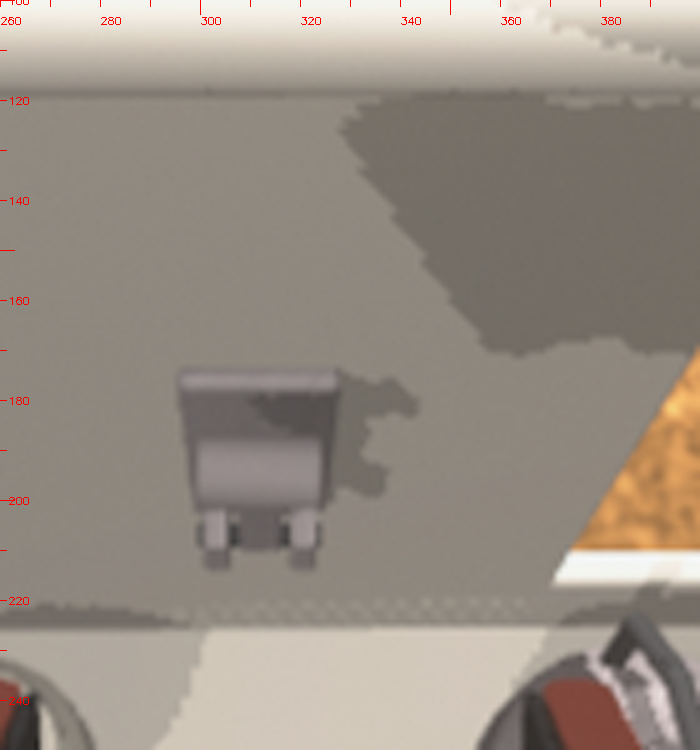

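Run:
```python
from h import *
need('a',-.075,0,.056,.080)
```

```text
shift cm [13.63 -0.08  4.78] turn [-0.08 -0.11 -0.53] tcp [ 0.6573 -0.0052  0.3373]
```

Emit:
apply_moves:
  commands:
    - [[0,0,2.4,0,0,-0.5],[0,0,2.4,0,0,0],[3.0,0,0,0,0,0],[3.0,0,0,0,0,0],[3.0,0,0,0,0,0]]
  grip: 0

```text
time: 21.3
tool_pos: [0.6495, -0.027, 0.3715]
eef_rot: [-3.132, 0.976, 1.319]
force: [-0.5, 0.0, -1.0]
finger_gap: 0.0165
```

Emit:
apply_moves:
  commands:
    - [[2.5,0,0,0,0,0],[2.1,0,0,0,0,0],[0,0,0,0,0,0]]

```text
time: 21.6
tool_pos: [0.6554, -0.0005, 0.3325]
eef_rot: [-3.125, 0.976, 1.327]
force: [0.4, 1.2, -0.4]
finger_gap: 0.0005
```

Run:
```python
from h import *
where('a',.080);need('a',-.042,0,.056,.080)
s=readout.state();c=wristcam(eyes.camera('wrist'),s);crop(c,220,120,420,300,4,'pics/w25.png')
```

```text
pt in hook a [-70.8   3.9  51.2] force [ 0.4  1.2 -0.4] gap 0.0005 t 21.6
shift cm [ 1.21  0.32 -2.66] turn [-0.06 -0.07  0.58] tcp [0.6659 0.0266 0.3373]
```

View pics/w25.png

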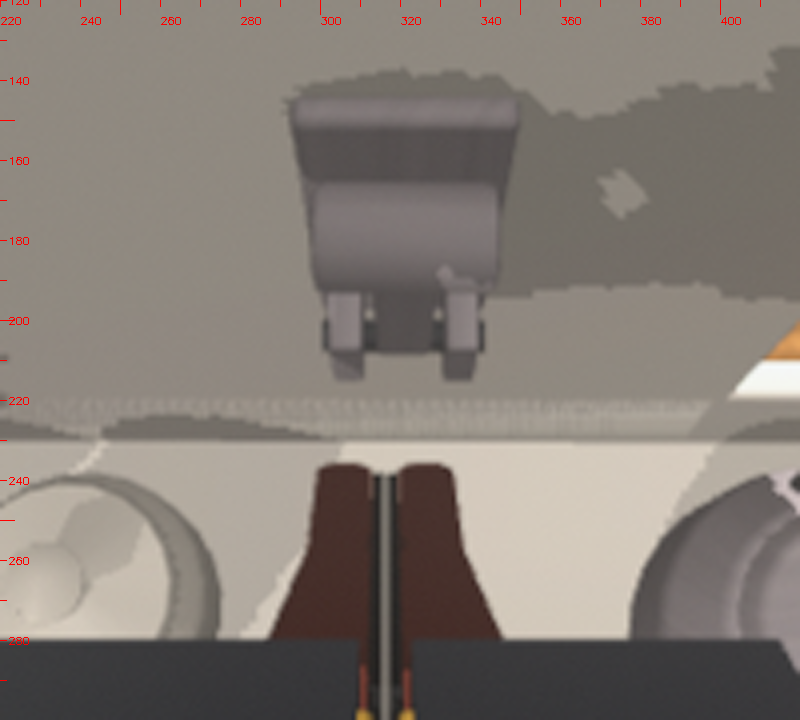

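Emit:
apply_moves:
  commands:
    - [[-0.4,0.32,-0.28,0,0,0.5],[0.56,0,-0.83,0,0,0],[0.56,0,-0.83,0,0,0],[0.4,0,-0.6,0,0,0],[0,0,0,0,0,0]]

```text
time: 22.15
tool_pos: [0.6668, 0.0235, 0.3415]
eef_rot: [3.134, 0.975, 1.301]
force: [-0.2, -0.0, -0.3]
finger_gap: 0.0005
```

Run:
```python
from h import *
where('a',.080);need('a',-.042,0,.056,.080)
s=readout.state();c=wristcam(eyes.camera('wrist'),s);crop(c,220,120,420,300,4,'pics/w26.png')
for th in(0,.1,.15,.2,.3):print(th,proj(c,[hk('a',-.024-.06*np.sin(th),0,.06*np.cos(th))]).round(1))
```

```text
pt in hook a [-44.6  -2.   60.3] force [-0.2 -0.  -0.3] gap 0.0005 t 22.15
shift cm [ 0.5  -0.17  0.  ] turn [ 0.07 -0.15 -0.25] tcp [0.6659 0.0266 0.3373]
0 [[310.8 219.7]]
0.1 [[310.7 230.1]]
0.15 [[310.7 235.5]]
0.2 [[310.7 240.8]]
0.3 [[310.7 251.6]]
```

View pics/w26.png

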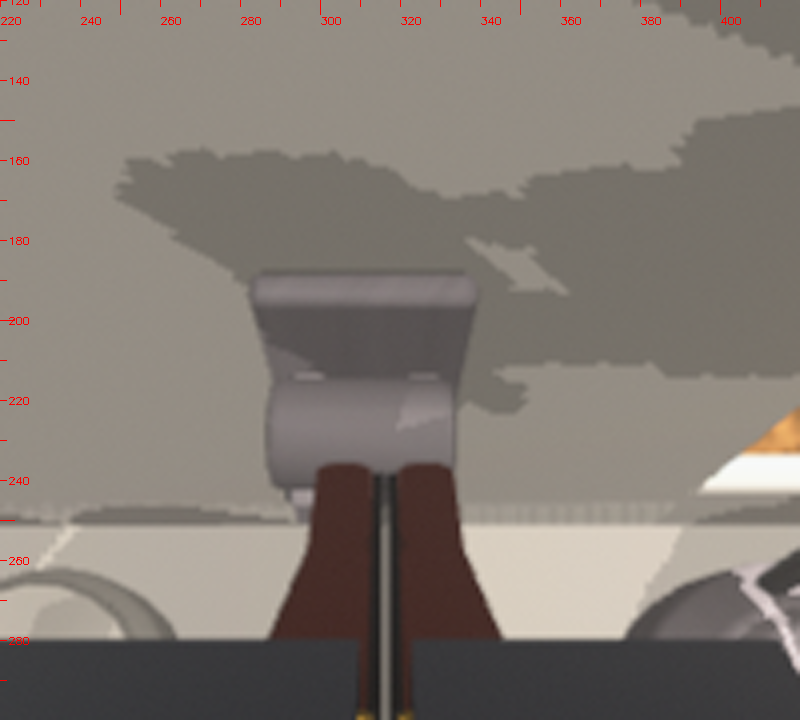

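Emit:
apply_moves:
  commands:
    - [[0.17,-0.2,0,0,0,0],[0.22,0,-0.33,0,0,0],[0.11,0,-0.17,0,0,0],[0,0,0,0,0,0]]

```text
time: 22.6
tool_pos: [0.6664, 0.0286, 0.34]
eef_rot: [3.134, 0.976, 1.298]
force: [-1.2, -0.9, 0.8]
finger_gap: 0.0002
```

Run:
```python
from h import *
where('a',.080)
s=readout.state();c=wristcam(eyes.camera('wrist'),s);crop(c,220,120,420,300,4,'pics/w27.png')
for th in(0,.1,.15):print(th,proj(c,[hk('a',-.024-.06*np.sin(th),0,.06*np.cos(th))]).round(1))
```

```text
pt in hook a [-39.9  -0.5  58.7] force [-1.2 -0.9  0.8] gap 0.0002 t 22.6
0 [[313.4 227.2]]
0.1 [[313.4 237.9]]
0.15 [[313.4 243.3]]
```

View pics/w27.png

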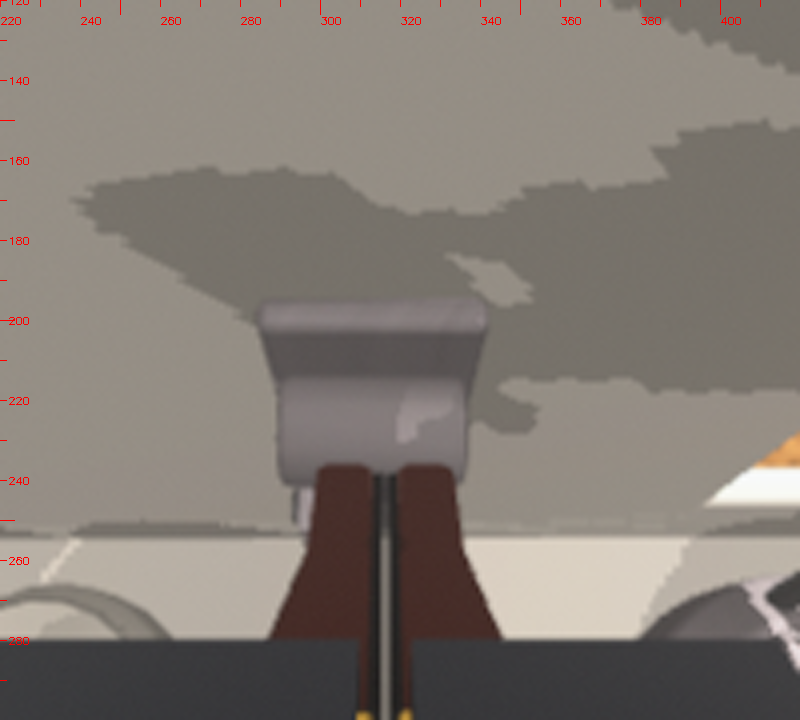

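Emit:
apply_moves:
  commands:
    - [[-0.56,0,0.83,0,0,0],[-1.1,0,1.66,0,0,0],[-3.0,0,1.0,0,0,0],[-4.5,0,0,0,0,0],[-4.5,0,0,0,0,0]]

```text
time: 23.15
tool_pos: [0.637, -0.0759, 0.4342]
eef_rot: [3.137, 0.976, 1.298]
force: [0.1, 0.1, 0.1]
finger_gap: 0.0003
```

Emit:
apply_moves:
  commands:
    - [[-4.5,0,0,0,0,0],[-2.5,-3.0,0,0,0,0],[0,-4.0,0,0,0,0],[0,0,0,0,0,0],[0,0,0,0,0,0]]

```text
time: 23.65
tool_pos: [0.5592, -0.0938, 0.4918]
eef_rot: [3.132, 0.974, 1.295]
force: [0.1, 0.3, 1.0]
finger_gap: 0.0003
```

Run:
```python
from h import *
where('a',.080)
s=readout.state();c=wristcam(eyes.camera('wrist'),s);cv2.imwrite('pics/w28.png',c['image'][:,:,::-1]);crop(c,190,120,420,260,3,'pics/w28c.png')
for th in(0,.1,.15):print(th,proj(c,[hk('a',-.024-.06*np.sin(th),0,.06*np.cos(th))]).round(1))
print(proj(c,[hk('b',-.084,0,0),hk('b',-.055,0,.066),hk('b',-.048,.03,.014),hk('b',-.048,-.03,.014)]).round(1).tolist())
t=eyes.camera('top');cv2.imwrite('pics/t28.png',t['image'][:,:,::-1])
```

```text
pt in hook a [-185.7   71.2  210.7] force [0.1 0.3 1. ] gap 0.0003 t 23.65
0 [[375.7 134.5]]
0.1 [[376.  139.3]]
0.15 [[376.1 141.8]]
[[227.6, 200.9], [214.3, 157.0], [203.1, 170.4], [250.9, 170.2]]
```

View pics/w28.png

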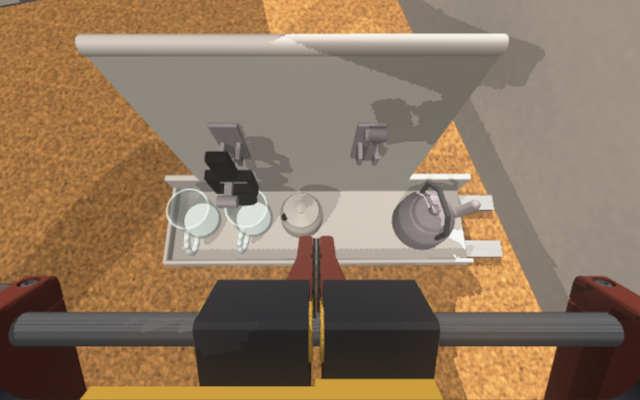

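View pics/w28c.png

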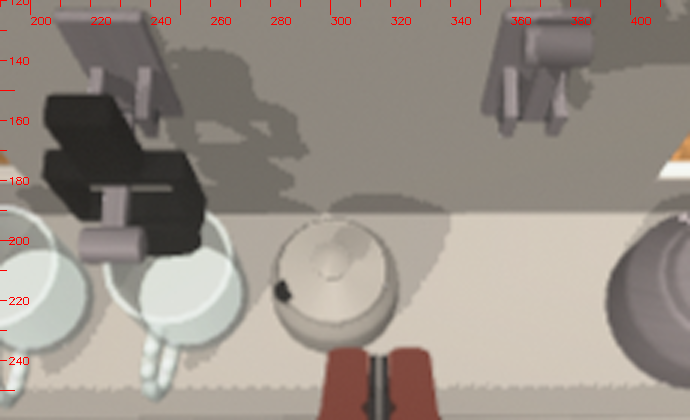

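View pics/t28.png

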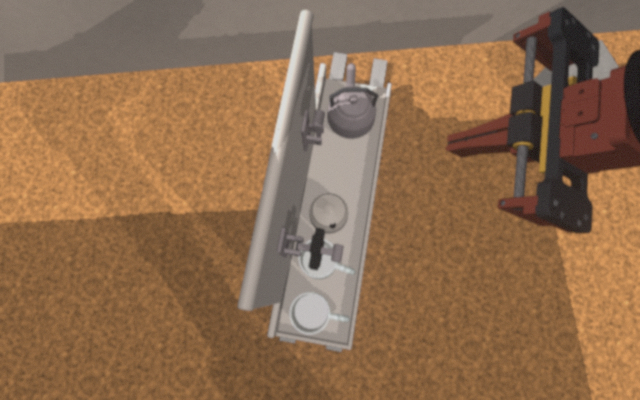

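Run:
```python
from h import *
print(ctrl.close_job())
```

```text
the job is handed in; nothing more can be done
None
```

I finished the whole sequence and handed the job in at about 24 s of the 72 s allowed. No verdict is reported, so I don't know how it was scored.

**What I did:**
- **Spare hook down:** I pinched the spare peg's bar, folded it down and pressed it onto its stop with closed fingertips.
- **Squeezer moved:** I lifted the squeezer off by its tab, fed its loop over the spare hook's bar, lowered it onto the peg and let go.
- **Emptied hook up:** I folded it up by the bar. It stopped about 0.1 rad short, so I pushed it flat with the fingertips.

**Last camera checks:**
- **Squeezer:** It hangs about 55 mm from the panel, within about 1 mm of the hook's middle, and looks upright.
- **Spare peg:** The bar is within about 1 px of where it should be when fully down.
- **Emptied peg:** It is at about 0.01 rad.
- **Mugs, sugar pot and teapot:** They look the same as in the first picture. I compared these by eye and did not measure them.
- **Arm:** It is clear of everything, with force readings near zero.

**Possible problem:** pressing the spare peg onto its stop took a wrist force of about 48 N (44 N of it vertical). Only the fingertips should have been touching, so I don't expect this to count against the 40 N limit on the arm and gripper body, but I can't confirm that.

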